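Load the washed grater into the van's dish dryer and start it

ROBOT

A 7-joint arm with a two-finger parallel gripper is mounted at the origin on the work surface. World frame = base frame: x ahead of the robot, y to its left, z up, the work surface at z = 0. Lengths are in m, angles in degrees, forces in N, time in s.
With the tool pointing down it reaches from about 0.425 to 0.875 m from the base axis. Payload 4.7 kg.
Tool frame: the origin (TCP) lies midway between the tips of the shut fingers; the grasp point (between the pads) lies 19 mm behind it (env.tcp_to_grasp is the distance from the TCP to the grasp point, in m); z points along the fingers, x is the direction in which the jaws open and shut, and the axes are right-handed (so a half turn about z gives the same grasp; the last joint's range is limited). The gripper opens to 87 mm and grips with 3 to 60 N. Pads are 19 mm wide; open, the fingers measure 117 mm over their backs; the gripper's body (75 mm by 190 mm) begins 51 mm behind the grasp point.
Start: joints at [65.323, 18.392, -4.016, 83.108, 1.295, 78.541, -3.26], TCP at [0.28, -0.587, 0.223] pointing down, gripper open.
Joint ranges: [-163.93, 163.93], [-17.29, 119.83], [-79.2, 71.16], [3.27, 140.29], [-89.18, 269.18], [5.43, 117.66], [-154.24, 154.24]. Speed limits (degrees/s): [147.25, 147.25, 180, 180, 180, 180, 180].

INTERFACE

Orientations are given as [roll, pitch, yaw] about the fixed x, y, z axes, in that order (R = Rz(yaw) Ry(pitch) Rx(roll)).
In Python, from cell import env, viewer gives the robot as it stands.
- The arm moves only by the shell command python3 -m pendant 'ROWS' [OPENING] [FORCE]. ROWS is JSON, a list of rows, each a list of 6 numbers: the shift along the tool's x, y, z each as a share of 0.1 m, from -1 to 1, then the turn, a rotation vector about the tool's x, y, z each as a share of 90 degrees, from -1 to 1. A call has exactly 8 rows; each row is the pose to reach, as a shift and turn from the pose commanded when the call began, along the tool's axes at that moment; what a row does not reach only later rows make up. A row lasts 1/8 s, in which the tool goes at most 62.5 mm and 10.7 degrees, less where a joint would pass 70% of its speed; a pose out of reach is approached as far as the arm can. A call with a number of a shift or a turn outside -1 to 1 is refused whole. A call with a gripper value outside its range is refused whole. OPENING is the finger opening in mm, from 0 to 87, set as the call begins (- or left out, the last holds). The fingers move at their own pace and stop on an object; FORCE is the grip in N (left out, the last holds). Time passes only in rows, so rows that repeat a pose let the fingers close, or fill a call up. It gives the time, the measured TCP pose, the force and the opening at its end, in the units of the state.
- env.get_obs(): the state, without advancing time (a new reading comes with each control period).
- viewer.read_camera(name): name is "scene" or "top" or "wrist"; returns a dict with "frame" (400x640x3 uint8, red, green, blue), "fx", "fy", "cx", "cy" (pixels), "k1" (the pictures are not rectified: a ray, as slopes to the right and down, at radius r is drawn at 1 + k1 r^2 times it, then the intrinsics apply), "view" (4x4, takes a point from world to camera coordinates); the wrist camera has in their place "hand_eye" (4x4, takes a point from camera to tool coordinates, whose origin is the TCP and whose axes are the tool frame's). Camera axes: x right, y down, z forward; pixel columns grow to the right and rows downward; lengths in m; the calibration is good to about 2 mm. A picture is of the moment at which its call begins: read the wrist's pose just before it. There is no depth.
- env.sign_off(): hands the job in, once; it reports no verdict.
The state is a dict: "time_s": time; "qpos": joint angles; "joint_velocities": joint speeds; "effort": joint torques, N m; "tool_pos": TCP position; "tool_rot": TCP orientation; "force": force on the tool from outside, world axes, zero at the start; "wrist_torque": the same for the moment, N m; "grip_width": finger opening in m.
Only numpy, scipy, OpenCV 4.12 (cv2) and the standard library are available. Lean on these libraries where they do the work, as an engineer would, in place of code of your own. Each camera call takes 0.05 s, during which the arm holds its last target.

TASK

Put the washed box grater into the dish dryer: pass it foot first, along the slant, through the port in the sloping face without the grater or the gripper touching the port's soft rubber rim, lower it slowly the last few centimetres until you feel it stand on the floor of the slanted rack inside (no pushing, no dropping), and let go with the grater leaning on the rack and wholly below the rim. Then turn the start key clockwise to its stop for about a second and let it spring all the way back. Leave the kettle, bowl and pepper mill where they stand.

Things in the scene. Friction and masses are not known exactly. Their poses are not given: they have to be found in the camera images.
- grater: the loose steel box grater (0.13 to 0.25 kg), standing upright on the grey draining mat (6 mm thick). A straight rectangular tube 72 mm (its x) by 52 mm (its y), 120 mm tall, with a black handle arch on top, 160 mm tall in all. Origin: centre of its foot; z runs up to the handle. Turned half round about z it is the same
- grater_grip (a point): centre of the handle's level top bar, 150 mm above the foot on the grater's z axis. The bar is 66 mm long (grater's x), 20 mm thick (y) and 20 mm high, from 140 to 160 mm above the foot; below it is free space down to 120 mm. Pinch it across its thickness, fingers closing along the grater's y
- grater_foot (a point): centre of the grater's foot (the same point as its origin)
- grater_top (a point): top of the grater's handle, 160 mm above the foot on its z axis
- cabinet: the fixed white dish dryer, 249 mm deep (x), 330 mm wide (y), 264 mm high. Origin under its middle; its front (-x) faces the robot. The front wall is 146 mm high; from there the flat loading face rises away from the robot, sloping 35 degrees from level, to the top. The port is in the left part of the face (+y), the start key in the right part
- port: the loading port. Origin: centre of the opening, in the plane of the face; z points square out of the face (35 degrees from vertical, towards the robot), x up the slope, y to the cabinet's left. Clear opening 150 mm (x) by 116 mm (y), corners cut at 45 degrees by 18 mm, inside a soft round rubber rim 12 mm thick that stands 6 mm above the face
- rack_back (a point): fixed point in the plane of the rack's back, at x = -31, y = 0, z = -100 mm in the port's axes. The wire rack inside is L-shaped: this back (square to the port's x, from z = -75 mm inwards, 105 mm wide, low side) on which the grater leans, lying along the port's z with its wide x side along the port's y; and a floor for its foot. With its middle at port x = 0 it goes in 5 mm clear of the back
- rack_deepest (a point): the lowest place of the rack's floor, at x = 0, y = 0, z = -187 mm in the port's axes. The floor is square to the port's z and reaches 72 mm up from the back. The rack stays where it was last slid along z on stiff runners: its floor lies anywhere from 165 to 187 mm below the face; this is not measured and must be felt. Its wires give 1 mm per 4 N, up to 4 mm
- key (a joint): turn of the start key, rad: 0 at rest, grows clockwise seen from outside, stop at 1.3; a spring (0.1 N m per rad) takes it back to 0 when let go. Its axis is parallel to the port's z, at x = 0, y = -160 mm in the port's axes. The black wing is 60 mm long (along the port's x at rest), 14 mm thick (along the port's y) and stands from 8 to 40 mm above the face
- key_grip (a point): the point to grip the key's wing: on its axis, 26 mm above the sloping face
- kettle: bystander: stainless tea kettle, 160 mm across, 185 mm high, origin under its centre
- bowl: bystander: grey silicone bowl, 144 mm across, 62 mm high, origin under its centre
- mill: bystander: dark wooden pepper mill, 58 mm across, 202 mm high, origin under its centre

How it is judged:
By the outcome, as a careful person would: the job done as asked, in the order asked, and still so for the second after the job is handed in, with the robot touching nothing.
It also fails if it takes over 67 s, if anything falls off the work surface, if the arm or the gripper's body presses on something with over 40 N, if the wrist force passes 120 N, or if a joint passes its speed limit or range.

## Working session

There is one attempt and no reset: what is moved stays moved. The work goes in short steps, Python scripts to look and compute and a shell command to move; the robot and the scene stay as the last step left them, time stands still between calls to the robot, and variables do not carry over. Pictures are saved under pics/ and viewed, and the job is handed in when it is done.

```bash
ls; mkdir -p pics; python3 - <<'E'
from cell import env, viewer
import cv2
print(env.get_obs())
for n in ["scene","top","wrist"]:
    d=viewer.read_camera(n)
    cv2.imwrite(f"pics/{n}0.png",d["frame"][:,:,::-1])
    print(n,{k:v for k,v in d.items() if k!="frame"})
E
```

```text
pics
{'time_s': 0.0, 'qpos': array([65.3222662 , 18.43898138, -4.01680695, 83.17527018,  1.29415974,
       78.54058441, -3.25909128]), 'joint_velocities': array([ 0.03555724,  0.00414214, -0.04771429,  0.04018657,  0.09610828,
       -0.14855962, -0.05061864]), 'effort': array([-9.09007031e-05, -4.91289282e+01, -4.04202528e-01, -3.12525308e+01,
       -6.39335182e-02,  4.35924833e-02,  1.60478262e-04]), 'tool_pos': array([ 0.27941631, -0.58626175,  0.22145934]), 'tool_rot': array([ 1.79995455e+02,  1.09633334e-01, -6.45105614e+01]), 'force': array([-0.34812082, -0.57790852,  1.04521885]), 'wrist_torque': array([ 0.01047992, -0.02298824,  0.00640967]), 'grip_width': 0.08715601023402846}
scene {'fx': 414.1644907976781, 'fy': 414.1644907976781, 'cx': 322.2046770097483, 'cy': 198.4178822326834, 'k1': -0.0160314699523846, 'view': array([[ 0.88991374,  0.45605926, -0.00796801, -0.54999755],
       [ 0.43334464, -0.85078444, -0.29728481, -0.19484337],
       [-0.14235855,  0.26110494, -0.9547556 ,  1.34926993],
       [ 0.        ,  0.        ,  0.        ,  1.        ]])}
top {'fx': 384.5
[... 162 characters left out ...]
01772133,  0.04246795],
       [-0.9947534 ,  0.00752511, -0.10202475,  0.61149869],
       [ 0.10187088, -0.01858543, -0.994624  ,  1.21700245],
       [ 0.        ,  0.        ,  0.        ,  1.        ]])}
wrist {'fx': 312.73974802057234, 'fy': 312.73974802057234, 'cx': 314.3989470489588, 'cy': 204.36197838487286, 'k1': -0.05746260245543507, 'hand_eye': array([[ 9.99999626e-01,  8.20280583e-04, -2.73754522e-04,
        -3.13250165e-04],
       [-7.30577200e-04,  9.70758131e-01,  2.40058570e-01,
        -6.41636354e-02],
       [ 4.62664812e-04, -2.40058280e-01,  9.70758368e-01,
        -1.62480897e-01],
       [ 0.00000000e+00,  0.00000000e+00,  0.00000000e+00,
         1.00000000e+00]])}
```

View pics/scene0.png

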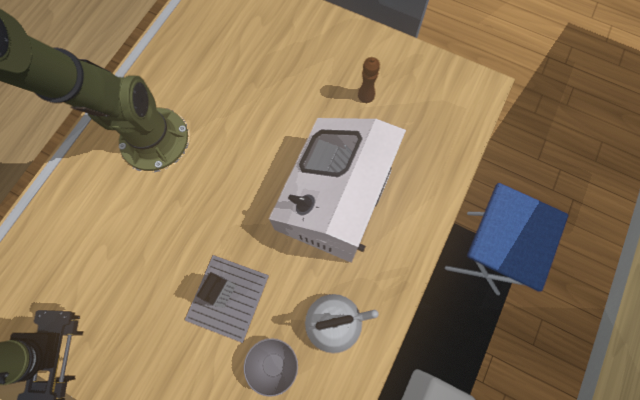

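View pics/top0.png

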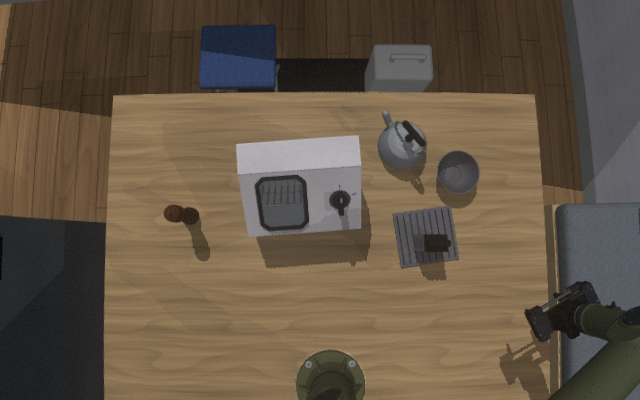

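View pics/wrist0.png

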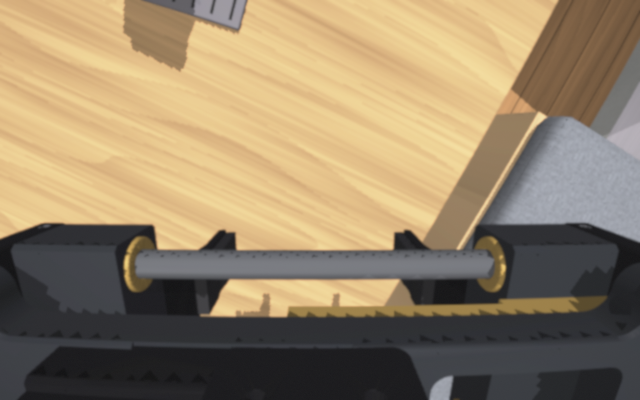

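The scene camera shows the cabinet with the port at about (331,152) and the key at (302,203). It also shows the grater at (212,290), the kettle at (333,322), the bowl at (270,367) and the mill at (369,80). In the top camera the port is at (282,202), the key at (340,200) and the grater bar at (437,243). Next I'll zoom in.

```bash
python3 - <<'E'
import cv2
s=cv2.imread("pics/scene0.png");t=cv2.imread("pics/top0.png")
def c(im,x0,y0,w,h,f,n):
    cv2.imwrite(n,cv2.resize(im[y0:y0+h,x0:x0+w],None,fx=f,fy=f,interpolation=cv2.INTER_CUBIC))
c(s,260,105,160,120,5,"pics/z1.png")
c(t,225,130,160,120,5,"pics/z2.png")
c(s,180,245,100,75,8,"pics/z3.png")
c(t,385,195,100,75,8,"pics/z4.png")
E
```

```text
(no output)
```

View pics/z1.png

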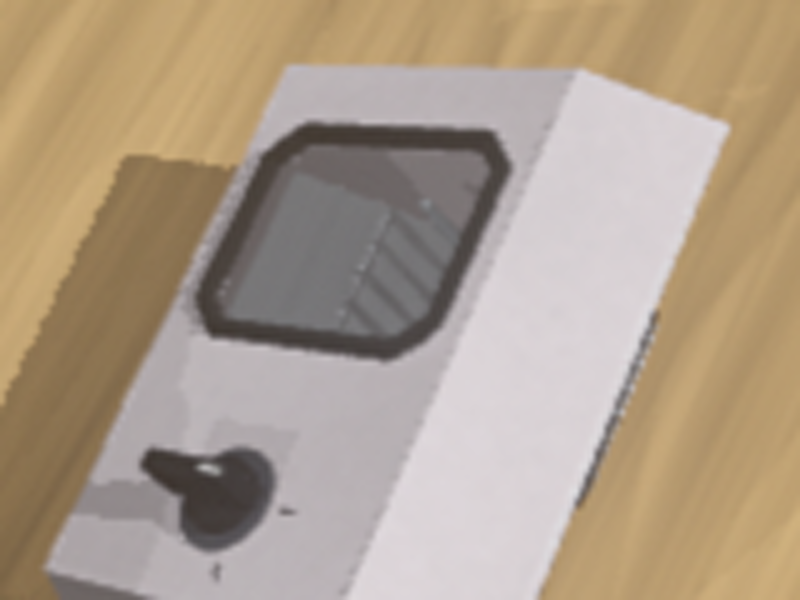

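View pics/z2.png

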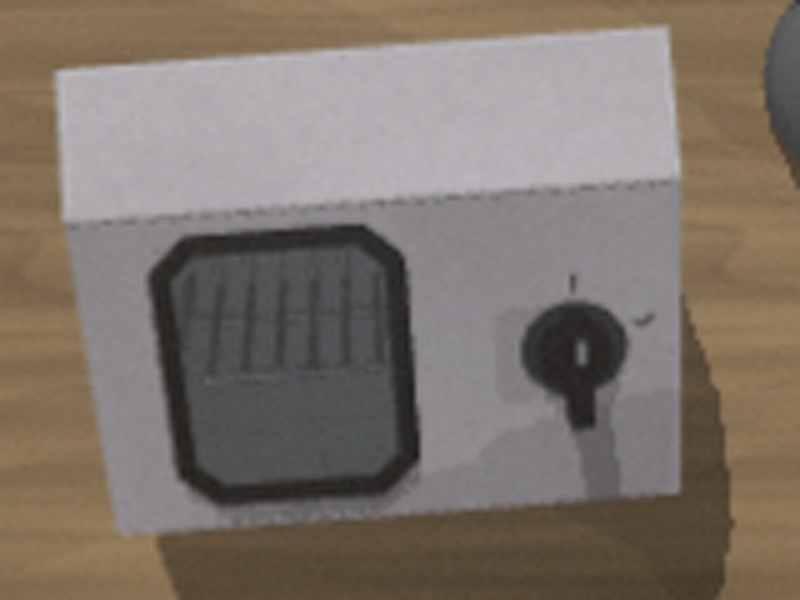

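View pics/z3.png

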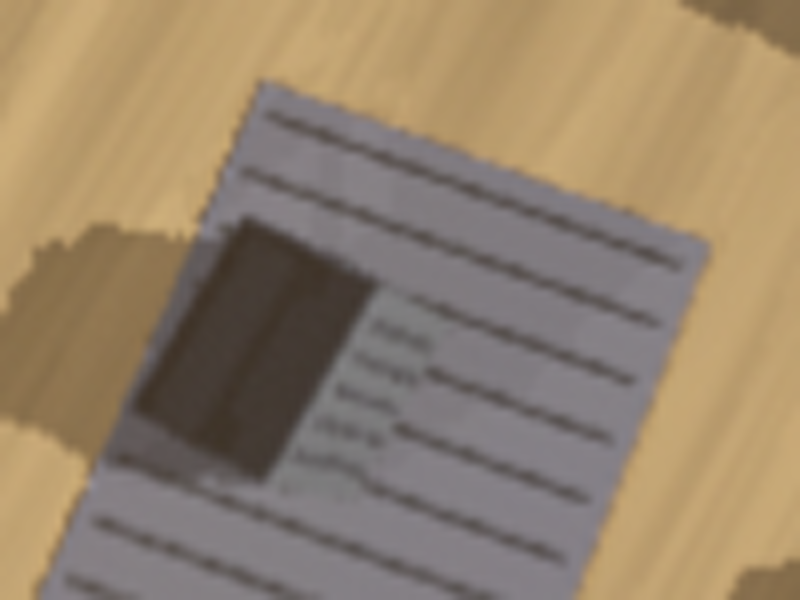

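View pics/z4.png

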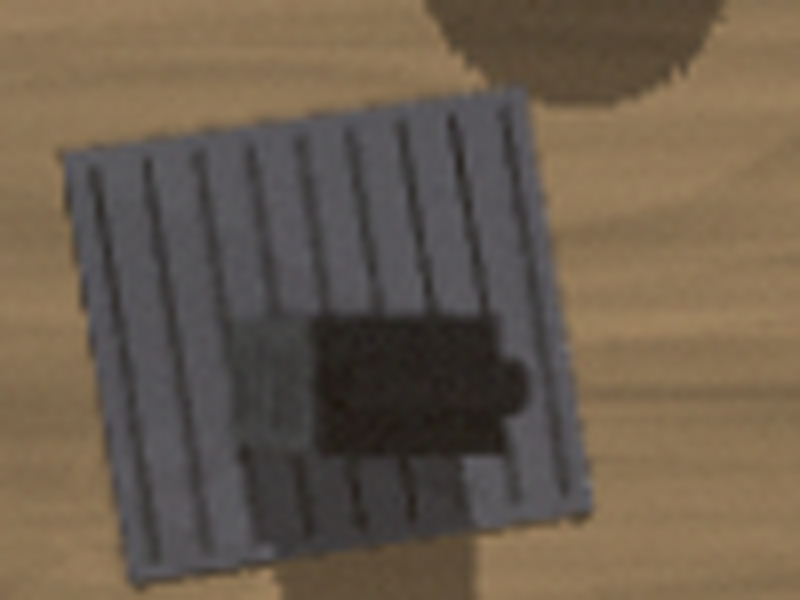

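```bash
cat > h.py <<'E'
import numpy as np, cv2
from scipy.spatial.transform import Rotation as R
from scipy.optimize import least_squares
import json
CAM={
"scene":dict(f=414.1644907976781,cx=322.2046770097483,cy=198.4178822326834,k1=-0.0160314699523846,view=np.array([[ 0.88991374,  0.45605926, -0.00796801, -0.54999755],[ 0.43334464, -0.85078444, -0.29728481, -0.19484337],[-0.14235855,  0.26110494, -0.9547556 ,  1.34926993],[0,0,0,1]])),
"top":dict(f=384.5130317521319,cx=316.7294391062701,cy=195.2090926162075,k1=-0.08700751639646943,view=np.array([[-0.00938083, -0.99979896,  0.01772133,  0.04246795],[-0.9947534 ,  0.00752511, -0.10202475,  0.61149869],[ 0.10187088, -0.01858543, -0.994624  ,  1.21700245],[0,0,0,1]])),
}
HE=np.array([[ 9.99999626e-01,  8.20280583e-04, -2.73754522e-04,-3.13250165e-04],[-7.30577200e-04,  9.70758131e-01,  2.40058570e-01,-6.41636354e-02],[ 4.62664812e-04, -2.40058280e-01,  9.70758368e-01,-1.62480897e-01],[0,0,0,1]])
def wristcam(pos,rpy):
    T=np.eye(4);T[:3,:3]=R.from_euler('xyz',rpy,degrees=True).as_matrix();T[:3,3]=pos
    return dict(f=312.73974802057234,cx=314.3989470489588,cy=204.36197838487286,k1=-0.05746260245543507,view=np.linalg.inv(T@HE))
def proj(cam,P):
    c=CAM[cam] if isinstance(cam,str) else cam
    P=np.atleast_2d(P);q=P@c["view"][:3,:3].T+c["view"][:3,3]
    s=q[:,:2]/q[:,2:];r2=(s**2).sum(1,keepdims=True)
    return s*(1+c["k1"]*r2)*c["f"]+[c["cx"],c["cy"]]
def atz(cam,uv,z):
    c=CAM[cam] if isinstance(cam,str) else cam
    s0=(np.array(uv)-[c["cx"],c["cy"]])/c["f"];s=s0.copy()
    for _ in range(20): s=s0/(1+c["k1"]*(s@s))
    Rm=c["view"][:3,:3];o=-Rm.T@c["view"][:3,3];d=Rm.T@np.array([s[0],s[1],1])
    return o+d*(z-o[2])/d[2]
def cabT(x,y,yaw):
    T=np.eye(4);T[:3,:3]=R.from_euler('z',yaw,degrees=True).as_matrix();T[:3,3]=[x,y,0];return T
A=np.radians(35)
# port axes in cabinet frame: x up slope, z out
PR=np.array([[np.cos(A),0,-np.sin(A)],[0,1,0],[np.sin(A),0,np.cos(A)]])
def portT(x,y,yaw,s,py):
    # s distance up the slope from the front edge
    T=np.eye(4);T[:3,:3]=PR;T[:3,3]=[-.1245+s*np.cos(A),py,.146+s*np.sin(A)]
    return cabT(x,y,yaw)@T
def ap(T,P): return np.atleast_2d(P)@T[:3,:3].T+T[:3,3]
def octo(hx,hy,c,z):
    return np.array([[hx-c,hy,z],[hx,hy-c,z],[hx,-hy+c,z],[hx-c,-hy,z],[-hx+c,-hy,z],[-hx,-hy+c,z],[-hx,hy-c,z],[-hx+c,hy,z]])
def pendant_to(pos,rot,tpos,trot):
    """tool-axis shift (share of .1 m) and rotvec (share of 90deg)"""
    R0=R.from_euler('xyz',rot,degrees=True);R1=R.from_euler('xyz',trot,degrees=True) if not isinstance(trot,R) else trot
    d=R0.inv().apply(np.array(tpos)-pos)
    return d/.1,(R0.inv()*R1).as_rotvec(degrees=True)/90
E
cat > fit.py <<'E'
from h import *
def z(pts,x0,y0,f): return (np.array(pts,float)+.5)/f-.5+[x0,y0]
F=-.1245;B=.1245;M=F+.118/np.tan(A)
pts=np.array([[F,.165,.146],[F,-.165,.146],[M,.165,.264],[M,-.165,.264],[B,.165,.264],[B,-.165,.264]])
obsS=z([(287,65),(45,570),(580,70),(728,127)],260,105,5); iS=[0,1,2,4]
obsT=z([(118,533),(680,493),(66,222),(680,180),(56,72),(668,28)],225,130,5); iT=[0,1,2,3,4,5]
# rim outer corners (order octo)
rT=z([(185,240),(150,272),(410,262),(365,227),(385,490),(420,460),(182,470),(215,503)],225,130,5)
def res(p):
    T=cabT(*p[:3]);P=ap(T,pts)
    return np.r_[(proj("scene",P[iS])-obsS).ravel(),(proj("top",P[iT])-obsT).ravel()]
f=least_squares(res,[.55,.07,0],x_scale=[.1,.1,10])
print(f.x);print(f.fun.reshape(-1,2).round(1))
E
python3 fit.py
python3 - <<'E'
from h import *
import h
def z(u,x0,y0,f): return (np.array(u,float)+.5)/f-.5+[x0,y0]
# grater: far corners of dark deck? candidates
for n,u in [("S",(245,215)),("S",(382,287)),("S",(265,483)),("S",(132,408))]:
    print(n,h.atz("scene",z(u,180,245,8),.126).round(4))
for n,u in [("T",(312,318)),("T",(495,315)),("T",(503,455)),("T",(320,455))]:
    print(n,h.atz("top",z(u,385,195,8),.126).round(4))
E
```

```text
[0.6143113  0.08414576 3.74869849]
[[ 0.1 -0. ]
 [-0.5 -0.1]
 [ 0.3 -0.1]
 [-0.  -0.4]
 [-0.1  0.8]
 [ 0.2  0.4]
 [-0.5 -0.5]
 [ 0.5 -1. ]
 [ 0.  -0.1]
 [ 0.3  0.1]]
S [ 0.4301 -0.2811  0.126 ]
S [ 0.4827 -0.2806  0.126 ]
S [ 0.4812 -0.3517  0.126 ]
S [ 0.4301 -0.3513  0.126 ]
T [ 0.4816 -0.2807  0.126 ]
T [ 0.4817 -0.3512  0.126 ]
T [ 0.4292 -0.3524  0.126 ]
T [ 0.4305 -0.2822  0.126 ]
```

```bash
cat >> fit.py <<'E'
rS=z([(495,132),(512,168),(435,322),(388,360),(210,338),(195,295),(258,158),(305,123)],260,105,5)
# scene: order found by projection; match nearest
from scipy.optimize import linear_sum_assignment
for zz in (0.003,):
  O=octo(.087,.070,.018+.007,zz)
  def res2(q,full=False):
    P=ap(portT(*f.x,*q),O);out=[]
    for c,ob in (("scene",rS),("top",rT)):
        u=proj(c,P);D=np.linalg.norm(u[:,None]-ob[None],axis=2);i,j=linear_sum_assignment(D)
        out.append((u[i]-ob[j]).ravel())
    return np.r_[tuple(out)]
  g=least_squares(res2,[.103,.07]);print(zz,g.x,g.fun.reshape(-1,2).round(1).tolist())
T=portT(*f.x,*g.x);print("port",T.round(4)); print("key_grip",ap(T,[0,-.16,.026]))
np.save("port.npy",T)
kp=ap(T,[[.03,-.153,.04],[.03,-.167,.04],[-.03,-.153,.04],[-.03,-.167,.04],[0,-.16,0]])
for n,(x0,y0) in (("scene",(260,105)),("top",(225,130))):
    im=cv2.resize(cv2.imread(f"pics/{n}0.png")[y0:y0+120,x0:x0+160],None,fx=5,fy=5,interpolation=cv2.INTER_CUBIC)
    dr=lambda P:(((proj(n,P)-[x0,y0])+.5)*5-.5).round().astype(int)
    cv2.polylines(im,[dr(ap(T,octo(.087,.07,.025,.003)))],True,(0,0,255),1)
    cv2.polylines(im,[dr(ap(T,octo(.075,.058,.018,.003)))],True,(0,255,0),1)
    cv2.polylines(im,[dr(ap(cabT(*f.x),pts[[0,1,3,2]]))],True,(255,0,0),1)
    for p in dr(kp): cv2.circle(im,tuple(map(int,p)),3,(0,255,255),-1)
    cv2.imwrite(f"pics/ov_{n}.png",im)
E
python3 fit.py
```

```text
[0.6143113  0.08414576 3.74869849]
[[ 0.1 -0. ]
 [-0.5 -0.1]
 [ 0.3 -0.1]
 [-0.  -0.4]
 [-0.1  0.8]
 [ 0.2  0.4]
 [-0.5 -0.5]
 [ 0.5 -1. ]
 [ 0.  -0.1]
 [ 0.3  0.1]]
0.003 [0.10505054 0.05401376] [[-1.2, -0.5], [-0.4, 0.7], [1.6, 0.1], [-0.5, 0.1], [-0.1, -0.3], [0.2, -0.3], [0.7, -0.0], [1.4, -0.1], [-0.1, 1.8], [1.1, -0.8], [-1.2, -0.6], [-0.2, 0.0], [0.6, -1.0], [-0.6, 0.9], [2.3, 0.6], [-0.8, 0.6]]
port [[ 0.8174 -0.0654 -0.5723  0.5724]
 [ 0.0536  0.9979 -0.0375  0.1355]
 [ 0.5736  0.      0.8192  0.2063]
 [ 0.      0.      0.      1.    ]]
key_grip [[ 0.56799428 -0.02510246  0.22755247]]
```

View pics/ov_scene.png

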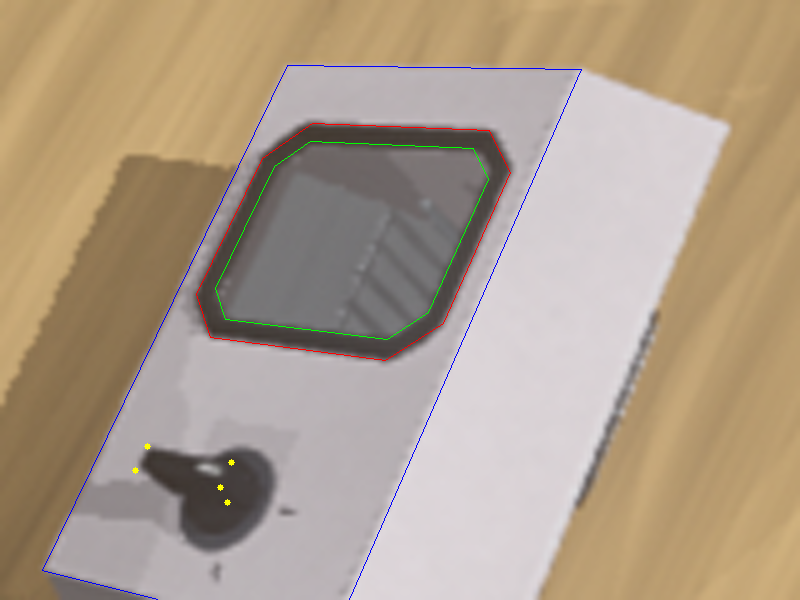

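View pics/ov_top.png

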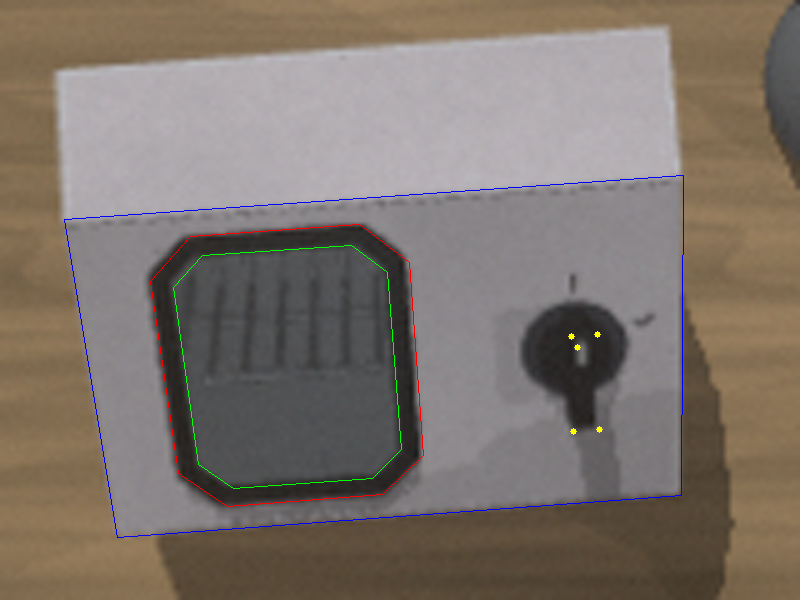

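The overlays match to about 1 px, roughly 2 mm. The grater centre is near (0.456, -0.316) with yaw 90°, and its measured 52 x 71 mm footprint matches the given size. Now I'll start moving toward it.

```bash
python3 -m pendant '[[-0.05,-0.1,-0.1,0,0,-0.09],[-0.13,-0.25,-0.2,0,0,-0.18],[-0.22,-0.4,-0.3,0,0,-0.27],[-0.3,-0.55,-0.3,0,0,-0.36],[-0.38,-0.7,-0.3,0,0,-0.45],[-0.46,-0.8,-0.3,0,0,-0.54],[-0.54,-0.9,-0.3,0,0,-0.63],[-0.6,-1,-0.3,0,0,-0.717]]' 87 3
cat > w.py <<'E'
import sys
from h import *
from cell import env, viewer
o=env.get_obs()
print(o["time_s"],o["tool_pos"].round(4),o["tool_rot"].round(2),"q",o["qpos"].round(1),"F",o["force"].round(2),"M",o["wrist_torque"].round(2),"w",o["grip_width"])
E
python3 w.py
```

```text
time_s: 1.15
tool_pos: [0.3441, -0.489, 0.2522]
tool_rot: [-180.0, 0.0, 0.3]
force: [-0.5, -1.1, -0.0]
grip_width: 0.0869
1.15 [ 0.3441 -0.489   0.2522] [-1.7997e+02  3.0000e-02  2.8000e-01] q [ 65.   12.  -14.8  88.    3.1  80.4  50.2] F [-0.53 -1.13 -0.01] M [ 0.01 -0.08  0.02] w 0.08689364561324041
```

```bash
python3 -m pendant '[[0.1,-0.15,0,0,0,0],[0.25,-0.3,0,0,0,0],[0.4,-0.45,0,0,0,0],[0.55,-0.6,0,0,0,0],[0.7,-0.75,0,0,0,0],[0.8,-0.9,0,0,0,0],[0.9,-1,0,0,0,0],[0.9,-1,0,0,0,0]]'
python3 - <<'E'
exec(open("w.py").read())
d=viewer.read_camera("wrist");im=d["frame"][:,:,::-1].copy()
c=wristcam(o["tool_pos"],o["tool_rot"])
g=np.array([.456,-.3164,.006])
def dr(P,col):
    cv2.polylines(im,[proj(c,g+np.array(P)).round().astype(int)],True,col,1)
dr([[-.01,-.033,.16],[.01,-.033,.16],[.01,.033,.16],[-.01,.033,.16]],(0,0,255))
dr([[-.026,-.036,.12],[.026,-.036,.12],[.026,.036,.12],[-.026,.036,.12]],(0,255,0))
cv2.imwrite("pics/w2.png",im)
E
```

```text
time_s: 2.15
tool_pos: [0.4351, -0.3884, 0.2527]
tool_rot: [180.0, -0.0, 0.1]
force: [0.3, -0.7, -1.0]
grip_width: 0.087
2.15 [ 0.4351 -0.3884  0.2527] [ 1.8e+02 -2.0e-02  1.4e-01] q [ 56.6  10.6 -19.9  89.9   3.6  80.2  36.5] F [ 0.28 -0.71 -0.97] M [-0.02 -0.08  0.  ] w 0.08697499700221586
```

View pics/w2.png

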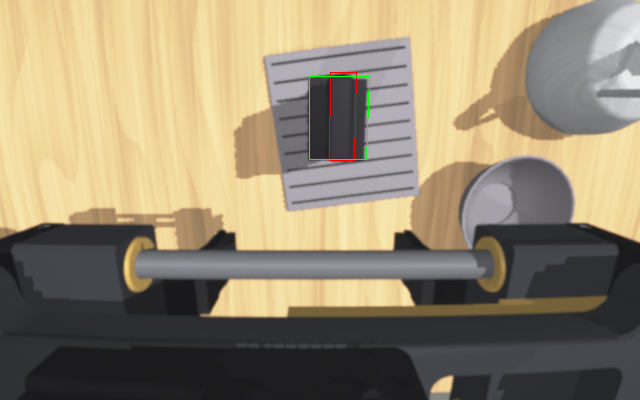

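The wrist view shows the grater at (338,118), inside my predicted outline. I'll zoom in to check its yaw.

```bash
python3 - <<'E'
import cv2
im=cv2.imread("pics/w2.png")[60:180,260:420]
cv2.imwrite("pics/w2z.png",cv2.convertScaleAbs(cv2.resize(im,None,fx=5,fy=5,interpolation=cv2.INTER_CUBIC),alpha=1.8,beta=20))
E
```

```text
(no output)
```

View pics/w2z.png

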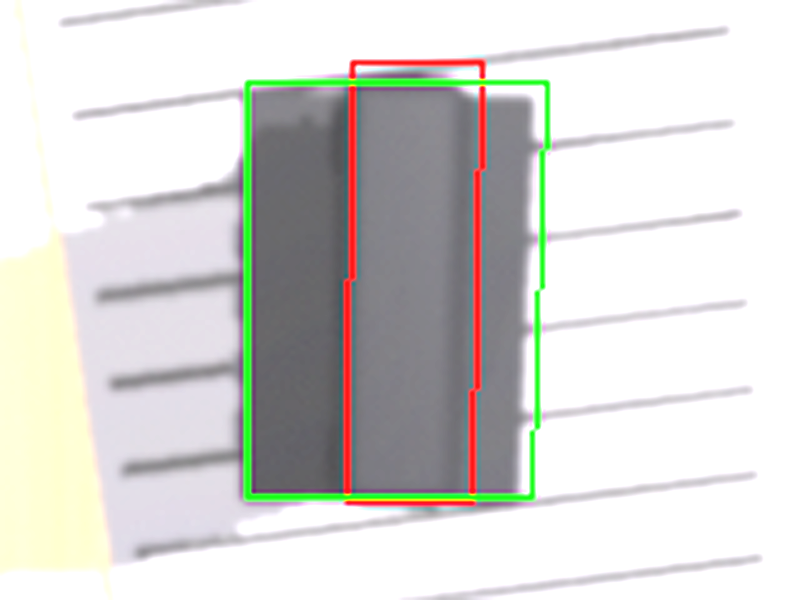

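```bash
python3 -m pendant '[[0.05,-0.15,0,0,0,0],[0.1,-0.3,0.1,0,0,0],[0.15,-0.45,0.2,0,0,0],[0.2,-0.6,0.3,0,0,0],[0.2,-0.71,0.4,0,0,0],[0.2,-0.71,0.5,0,0,0],[0.2,-0.71,0.5,0,0,0],[0.2,-0.71,0.5,0,0,0]]' 60 
python3 - <<'E'
exec(open("w.py").read())
d=viewer.read_camera("wrist");im=d["frame"][:,:,::-1].copy()
c=wristcam(o["tool_pos"],o["tool_rot"])
g=np.array([.455,-.317,.006])
cv2.polylines(im,[proj(c,g+np.array([[-.01,-.033,.16],[.01,-.033,.16],[.01,.033,.16],[-.01,.033,.16]])).round().astype(int)],True,(0,0,255),1)
cv2.imwrite("pics/w3.png",cv2.convertScaleAbs(im,alpha=1.5,beta=10))
E
```

```text
time_s: 3.2
tool_pos: [0.4539, -0.3194, 0.2027]
tool_rot: [180.0, -0.0, -0.1]
force: [-0.1, -0.4, 0.0]
grip_width: 0.0603
3.2 [ 0.4539 -0.3194  0.2027] [ 1.7997e+02 -1.0000e-02 -5.0000e-02] q [ 53.    8.7 -22.6  97.8   3.5  74.2  29.6] F [-0.12 -0.44  0.04] M [ 0.01 -0.05  0.05] w 0.06025576951790483
```

View pics/w3.png

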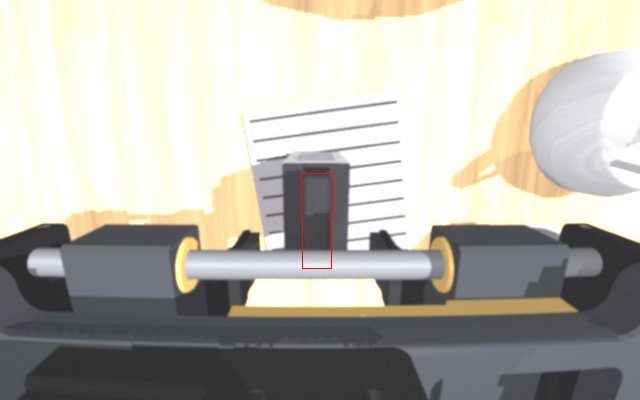

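The bar, at (317,220), sits centred under the fingers, so I'll descend and close.

```bash
python3 -m pendant '[[0.01,-0.02,0.1,0,0,0],[0.01,-0.02,0.2,0,0,0],[0.01,-0.02,0.3,0,0,0],[0.01,-0.02,0.4,0,0,0],[0.01,-0.02,0.5,0,0,0],[0.01,-0.02,0.58,0,0,0],[0.01,-0.02,0.64,0,0,0],[0.01,-0.02,0.64,0,0,0]]' 
python3 -m pendant '[[0,0,0,0,0,0],[0,0,0,0,0,0],[0,0,0,0,0,0],[0,0,0,0,0,0],[0,0,0,0,0,0],[0,0,0,0,0,0],[0,0,0,0,0,0],[0,0,0,0,0,0]]' 0 40
python3 w.py
```

```text
time_s: 4.25
tool_pos: [0.4548, -0.3164, 0.1381]
tool_rot: [-180.0, 0.0, 0.0]
force: [-0.2, 1.8, -0.1]
grip_width: 0.06
time_s: 5.25
tool_pos: [0.455, -0.3166, 0.1386]
tool_rot: [180.0, 0.0, 0.0]
force: [-0.3, 0.1, 0.3]
grip_width: 0.0195
5.25 [ 0.455  -0.3166  0.1386] [1.7999e+02 0.0000e+00 1.0000e-02] q [ 52.4  11.5 -22.7 102.4   4.8  67.1  28.3] F [-0.27  0.12  0.35] M [ 0.01 -0.08 -0.01] w 0.01948657809775006
```

Gripped at 19.5 mm. I'll lift and move toward the port.

```bash
python3 -m pendant '[[0,0,-0.1,0,0,0],[0,0,-0.25,0,0,0],[0,0,-0.4,0,0,0],[0,-0.1,-0.55,0,0,0],[0,-0.25,-0.7,0,0,0],[0,-0.45,-0.85,0,0,0],[0,-0.65,-1,0,0,0],[0,-0.85,-1,0,0,0]]' 
python3 -m pendant '[[0,-0.15,-0.15,0,0,0],[0,-0.3,-0.3,0,0.03,0],[0,-0.45,-0.45,0,0.06,0],[0,-0.6,-0.6,0,0.1,0],[0,-0.75,-0.75,0,0.14,0],[0,-0.9,-0.9,0,0.18,0],[0,-1,-1,0,0.22,0],[0,-1,-1,0,0.22,0]]'
cat > to.py <<'E'
# usage: to.py px py pz [flip]  -> rows for TCP target in port axes, tool z=-port z, tool x = +port x
exec(open("w.py").read())
T=np.load("port.npy");p=np.array([float(v) for v in sys.argv[1:4]])
Rt=T[:3,:3]@np.diag([1,-1,-1.])
if len(sys.argv)>4: Rt=Rt@R.from_euler('z',float(sys.argv[4]),degrees=True).as_matrix()
tp=ap(T,p)[0]
a,b=pendant_to(o["tool_pos"],o["tool_rot"],tp,R.from_matrix(Rt))
print("target",tp.round(4),"shift",a.round(3),"turn",b.round(3)); print("now in port",((o["tool_pos"]-T[:3,3])@T[:3,:3]).round(4))
print("force in port axes",(o["force"]@T[:3,:3]).round(2))
E
python3 to.py 0 0 .175
```

```text
time_s: 6.25
tool_pos: [0.4559, -0.23, 0.2402]
tool_rot: [179.9, -0.1, 0.1]
force: [-0.2, -0.4, -2.2]
grip_width: 0.0195
time_s: 7.25
tool_pos: [0.4675, -0.1356, 0.3378]
tool_rot: [-179.7, -19.1, 0.0]
force: [0.6, 0.6, -2.8]
grip_width: 0.0198
7.25 [ 0.4675 -0.1356  0.3378] [-1.7965e+02 -1.9080e+01  3.0000e-02] q [ 30.7 -17.3 -10.  108.2 -10.5  71.2  22.6] F [ 0.64  0.55 -2.79] M [ 0.04  0.52 -0.01] w 0.019800434504229154
target [0.4723 0.129  0.3496] shift [ 0.085 -2.646 -0.08 ] turn [ 0.015  0.177 -0.037]
now in port [-0.0249 -0.2637  0.178 ]
force in port axes [-1.05  0.51 -2.68]
```

Joint 2 is at its lower limit. Before going on I'll identify the arm's kinematics from the poses recorded so far, so I can choose a reachable path.

```bash
cat > kin.py <<'E'
from h import *
D=[([65.32,18.44,-4.017,83.175,1.294,78.54,-3.259],[.27942,-.58626,.22146],[179.995,.1096,-64.51]),
([65.,12.,-14.8,88.,3.1,80.4,50.2],[.3441,-.489,.2522],[-179.97,.03,.28]),
([56.6,10.6,-19.9,89.9,3.6,80.2,36.5],[.4351,-.3884,.2527],[180,-.02,.14]),
([53.,8.7,-22.6,97.8,3.5,74.2,29.6],[.4539,-.3194,.2027],[179.97,-.01,-.05]),
([52.4,11.5,-22.7,102.4,4.8,67.1,28.3],[.455,-.3166,.1386],[179.99,0,.01]),
([30.7,-17.3,-10.,108.2,-10.5,71.2,22.6],[.4675,-.1356,.3378],[-179.65,-19.08,.03])]
def fk(q,p,s):
    q=np.radians(q);rz=lambda a:R.from_euler('z',a);ry=lambda a:R.from_euler('y',a)
    h,L1,a1,L2,a2,L3,a3=p
    r=rz(s[0]*q[0]);x=np.array([0,0,h]);r=r*ry(q[1])*rz(s[1]*q[2]);x=x+r.apply([a1,0,L1])
    r=r*ry(q[3])*rz(s[2]*q[4]);x=x+r.apply([a2,0,L2]);r=r*ry(q[5]);x=x+r.apply([a3,0,L3])
    return x,r*rz(s[3]*q[6])
if __name__=="__main__":
  import itertools
  for s in itertools.product([-1],[1,-1],[1,-1],[1,-1]):
    fun=lambda p:np.concatenate([fk(q,p,s)[0]-x for q,x,_ in D])
    f=least_squares(fun,[.3,.35,0,.35,0,.25,0])
    re=[np.degrees((R.from_euler('xyz',e,degrees=True).inv()*fk(q,f.x,s)[1]).magnitude()) for q,_,e in D]
    print(s,f.x.round(4),np.abs(f.fun).max().round(4),np.round(re,1))
E
python3 kin.py
```

```text
(-1, 1, 1, 1) [ 0.1388  0.8505 -0.1436  0.4102  0.0091  0.6675 -0.1027] 0.2972 [178.4  49.5  66.6  74.1  75.1 122.3]
(-1, 1, 1, -1) [ 0.1388  0.8505 -0.1436  0.4102  0.0091  0.6675 -0.1027] 0.2972 [171.9 149.9 139.6 133.3 131.7 166.7]
(-1, 1, -1, 1) [-0.3761 -0.0349  0.1027  0.651   0.1605 -0.9679  0.1556] 0.3337 [178.9  50.9  68.1  76.3  79.3 115.1]
(-1, 1, -1, -1) [-0.3761 -0.0349  0.1027  0.651   0.1605 -0.9679  0.1556] 0.3337 [172.4 151.  140.9 135.3 135.6 160.3]
(-1, -1, 1, 1) [-0.0135  0.1479  0.0148  0.5147  0.0296 -0.2406 -0.0555] 0.0408 [174.   78.7 105.9 119.  119.9 142.2]
(-1, -1, 1, -1) [-0.0135  0.1479  0.0148  0.5147  0.0296 -0.2406 -0.0555] 0.0408 [179.5 178.9 178.7 178.1 176.3 173.3]
(-1, -1, -1, 1) [ 0.2237  0.4935 -0.0134  0.4995 -0.0173  0.3903 -0.0147] 0.0288 [173.5  79.5 107.  120.8 123.5 134.8]
(-1, -1, -1, -1) [ 0.2237  0.4935 -0.0134  0.4995 -0.0173  0.3903 -0.0147] 0.0288 [180.  179.9 180.  180.  179.9 180. ]
```

```bash
cat >> kin.py <<'E'
def fk2(q,p):
    q=np.radians(q);rz=lambda a:R.from_euler('z',a);ry=lambda a:R.from_euler('y',a)
    h,a0,L1,a1,L2,a2,L3,a3=p[:8]
    r=rz(-q[0]);x=r.apply([a0,0,h]);r=r*ry(q[1]);r=r*rz(-q[2]);x=x+r.apply([a1,0,L1])
    r=r*ry(q[3])*rz(-q[4]);x=x+r.apply([a2,0,L2]);r=r*ry(q[5]);x=x+r.apply([a3,0,L3])
    return x,r*rz(-q[6]+np.pi)
if __name__=="__main__":
    fun=lambda p:np.concatenate([fk2(q,p)[0]-x for q,x,_ in D])
    for p0 in ([.3,0,.35,0,.35,0,.25,0],):
        f=least_squares(fun,p0);print(f.x.round(4),f.fun.reshape(-1,3).round(4))
    re=[np.round((R.from_euler('xyz',e,degrees=True)*fk2(q,f.x)[1].inv()).as_rotvec(degrees=True),2) for q,_,e in D];print(re)
E
python3 kin.py | tail -12
```

```text
(-1, 1, -1, -1) [-0.3761 -0.0349  0.1027  0.651   0.1605 -0.9679  0.1556] 0.3337 [172.4 151.  140.9 135.3 135.6 160.3]
(-1, -1, 1, 1) [-0.0135  0.1479  0.0148  0.5147  0.0296 -0.2406 -0.0555] 0.0408 [174.   78.7 105.9 119.  119.9 142.2]
(-1, -1, 1, -1) [-0.0135  0.1479  0.0148  0.5147  0.0296 -0.2406 -0.0555] 0.0408 [179.5 178.9 178.7 178.1 176.3 173.3]
(-1, -1, -1, 1) [ 0.2237  0.4935 -0.0134  0.4995 -0.0173  0.3903 -0.0147] 0.0288 [173.5  79.5 107.  120.8 123.5 134.8]
(-1, -1, -1, -1) [ 0.2237  0.4935 -0.0134  0.4995 -0.0173  0.3903 -0.0147] 0.0288 [180.  179.9 180.  180.  179.9 180. ]
[0.2102 0.0768 0.4207 0.0696 0.506  0.0006 0.2693 0.1283] [[ 0.0166  0.0161 -0.0051]
 [ 0.0075  0.004   0.0014]
 [ 0.0029 -0.0003  0.0027]
 [ 0.0015 -0.0051  0.006 ]
 [-0.0002 -0.0038  0.0041]
 [ 0.0014  0.0052 -0.0091]]
[array([-0.,  0., -0.]), array([0.04, 0.02, 0.07]), array([-0.07, -0.04,  0.04]), array([-0.01, -0.04,  0.03]), array([-0.03, -0.05, -0.06]), array([0.01, 0.06, 0.02])]
```

```bash
cat > kin2.py <<'E'
from kin import D,R,np
rz=lambda a:R.from_euler('z',a);ry=lambda a:R.from_euler('y',a)
def rows(q):
    q=np.radians(q)
    r1=rz(-q[0]);r2=r1*ry(q[1]);r3=r2*rz(-q[2]);r4=r3*ry(q[3]);r5=r4*rz(-q[4]);r6=r5*ry(q[5]);r7=r6*rz(-q[6]+np.pi)
    m=[r.as_matrix() for r in (r1,r2,r3,r4,r5,r6)]
    return np.column_stack([[0,0,1],m[0][:,1],m[2][:,0],m[2][:,1],m[2][:,2],m[3][:,0],m[4][:,0],m[4][:,1],m[4][:,2],m[5][:,0],m[5][:,2]]),r7
def fit(D):
    M=np.vstack([rows(q)[0] for q,_,_ in D]);b=np.concatenate([x for _,x,_ in D])
    p0=np.array([.36,0,0,0,.41,0,0,0,.4,0,.33]);lam=1e-2
    p=p0+np.linalg.lstsq(np.vstack([M,lam*np.eye(11)]),np.r_[b-M@p0,np.zeros(11)],rcond=None)[0]
    return p,(M@p-b).reshape(-1,3)
if __name__=="__main__":
    p,e=fit(D);print(p.round(4));print(e.round(4))
E
python3 kin2.py
```

```text
[ 0.2424 -0.0191  0.0018 -0.004   0.4601 -0.0114  0.0105 -0.0031  0.513
 -0.0008  0.3547]
[[ 0.0002  0.0002 -0.    ]
 [-0.0001 -0.0003  0.0002]
 [-0.0002 -0.     -0.0004]
 [-0.0002 -0.0004  0.0003]
 [ 0.0002  0.0005 -0.0001]
 [ 0.     -0.     -0.    ]]
```

```bash
cat > ik.py <<'E'
from kin2 import *
from h import *
P,_=fit(D)
LO=np.array([-163.93,-17.29,-79.2,3.27,-89.18,5.43,-154.24]);HI=np.array([163.93,119.83,71.16,140.29,269.18,117.66,154.24])
def fkm(q):
    M,r=rows(q);return M@P,r
def ik(tp,Rt,q0,reg=2e-3,m=1.0):
    def f(q):
        x,r=fkm(q);return np.r_[(x-tp)*1000,(Rt.inv()*r).as_rotvec(degrees=True)*5,reg*(q-q0)]
    return least_squares(f,np.clip(q0,LO+m+.1,HI-m-.1),bounds=(LO+m,HI-m))
T=np.load("port.npy")
def portpose(px,py,pz,tilt=35.,spin=0):
    # tilt: angle of tool from vertical about port y; pos = TCP in port axes
    Rt=R.from_matrix(T[:3,:3]@np.diag([1,-1,-1.]))*R.from_euler('y',tilt-35,degrees=True)*R.from_euler('z',spin,degrees=True)
    return ap(T,[px,py,pz])[0],Rt
E
python3 - <<'E'
from ik import *
from cell import env
q0=env.get_obs()["qpos"]
starts=[q0,np.array([0,-10,0,110,0,45,5]),np.array([-40,10,50,110,30,50,0.]),np.array([40,10,-50,110,-30,50,0.])]
for pz in (.175,.16,.15,.14,.12,.10,.05,0,-.04):
    best=min((ik(*portpose(0,0,pz),q) for q in starts),key=lambda s:s.cost)
    e=best.fun;print(pz,best.x.round(1),"poserr mm",np.linalg.norm(e[:3]).round(2),"deg",(np.linalg.norm(e[3:6])/5).round(2))
for tilt in (0,10,20,25,30):
    # foot at port (0,0,.02): TCP = foot + .1326*axis
    d=np.radians(tilt-35); tcp=np.array([0,0,.02])+.1326*np.array([-np.sin(d),0,np.cos(d)])
    best=min((ik(*portpose(*tcp,tilt=tilt),q) for q in starts),key=lambda s:s.cost)
    e=best.fun;print("tilt",tilt,tcp,portpose(*tcp,tilt=tilt)[0].round(3),best.x.round(1),np.linalg.norm(e[:3]).round(2),(np.linalg.norm(e[3:6])/5).round(2))
E
```

```text
0.175 [-16.1 -16.3 -10.  108.6  12.   64.6 -26.8] poserr mm 41.29 deg 9.22
0.16 [-15.5 -16.3 -10.1 110.3  11.9  61.8 -26.5] poserr mm 37.9 deg 8.26
0.15 [-15.1 -16.3 -10.1 111.5  11.9  59.9 -26.4] poserr mm 35.48 deg 7.59
0.14 [-14.6 -16.3 -10.2 112.7  11.8  58.  -26.3] poserr mm 32.92 deg 6.9
0.12 [-13.8 -16.3 -10.3 115.   11.7  54.1 -26. ] poserr mm 27.34 deg 5.47
0.1 [-13.  -16.3 -10.5 117.3  11.7  50.1 -25.8] poserr mm 21.02 deg 3.99
0.05 [-11.  -16.3 -10.8 122.9  11.7  40.4 -25.3] poserr mm 1.19 deg 0.19
0 [ 42.7 -16.3 -55.6 121.7 -11.7  33.4  -4.4] poserr mm 0.0 deg 0.0
-0.04 [ -5.4  -5.4 -15.4 123.   17.3  29.6 -29.9] poserr mm 0.0 deg 0.0
tilt 0 [0.07605624 0.         0.12861956] [0.561 0.135 0.355] [-11.3   7.8  -5.5  81.    0.7  91.3 -13. ] 0.0 0.0
tilt 10 [0.05603918 0.         0.14017641] [0.538 0.133 0.353] [ -8.8  -2.4  -9.1  92.5   2.1  80.2 -14.3] 0.0 0.0
tilt 20 [0.03431941 0.         0.14808176] [0.516 0.132 0.347] [ -5.4 -12.6 -13.  103.7   2.4  69.2 -15.3] 0.0 0.0
tilt 25 [0.02302575 0.         0.15058551] [0.505 0.131 0.343] [-10.4 -16.3  -9.8 108.3   4.7  64.7 -17.9] 4.03 0.9
tilt 30 [0.01155685 0.         0.15209542] [0.495 0.13  0.337] [-12.4 -16.3  -9.9 109.5   7.6  62.6 -21.3] 20.25 4.45
```

```bash
cat > s.py <<'E'
from ik import *
rng=np.random.default_rng(0)
def sols(tp,Rt,n=60,m=2.0):
    out=[]
    for k in range(n):
        q=LO+(HI-LO)*rng.random(7)
        s=ik(tp,Rt,q,reg=0,m=m)
        if s.cost<.01: out.append(s.x)
    return np.array(out)
for pz in (.16,.10,.05,0,-.04):
    S=sols(*portpose(0,0,pz));print(pz,len(S))
    if len(S):
        S=S[np.argsort(S[:,2])];print(S[::max(1,len(S)//10)].round(0).tolist())
E
python3 s.py
```

```text
0.16 0
0.1 0
0.05 0
0 29
[[40.0, -15.0, -53.0, 122.0, -9.0, 33.0, -7.0], [39.0, -15.0, -53.0, 122.0, -9.0, 33.0, -7.0], [38.0, -15.0, -52.0, 122.0, -8.0, 33.0, -8.0], [35.0, -14.0, -50.0, 122.0, -6.0, 33.0, -10.0], [32.0, -13.0, -47.0, 122.0, -3.0, 33.0, -12.0], [29.0, -13.0, -45.0, 122.0, -2.0, 33.0, -13.0], [25.0, -12.0, -42.0, 122.0, 1.0, 33.0, -15.0], [13.0, -11.0, -31.0, 123.0, 6.0, 33.0, -20.0], [10.0, -11.0, -29.0, 123.0, 7.0, 33.0, -21.0], [-10.0, -11.0, -12.0, 123.0, 14.0, 34.0, -28.0], [-23.0, -11.0, 0.0, 124.0, 19.0, 35.0, -31.0], [-29.0, -11.0, 5.0, 124.0, 21.0, 35.0, -33.0], [-39.0, -12.0, 15.0, 125.0, 25.0, 36.0, -36.0], [-56.0, -15.0, 30.0, 125.0, 32.0, 38.0, -42.0], [-58.0, -15.0, 31.0, 125.0, 33.0, 39.0, -43.0]]
-0.04 40
[[63.0, -15.0, -74.0, 121.0, -17.0, 29.0, 1.0], [62.0, -14.0, -74.0, 121.0, -15.0, 29.0, -1.0], [49.0, -8.0, -65.0, 121.0, 1.0, 28.0, -15.0], [40.0, -7.0, -58.0, 121.0, 6.0, 28.0, -19.0], [30.0, -6.0, -49.0, 122.0, 9.0, 29.0, -23.0], [21.0, -5.0, -40.0, 122.0, 12.0, 29.0, -25.0], [-1.0, -5.0, -20.0, 123.0, 16.0, 29.0, -29.0], [-22.0, -6.0, 0.0, 124.0, 21.0, 30.0, -33.0], [-71.0, -12.0, 46.0, 126.0, 37.0, 34.0, -45.0], [-79.0, -15.0, 52.0, 126.0, 42.0, 36.0, -49.0]]
```

```bash
cat > mt.py <<'E'
from ik import *
q0=np.array([-5,-12,-13,104,2.4,69,-15.])
H=.1326
def pose(xf,zf,tilt):
    d=np.radians(tilt-35);tcp=np.array([xf,0,zf])+H*np.array([-np.sin(d),0,np.cos(d)])
    return tcp,portpose(*tcp,tilt=tilt)
if __name__=="__main__":
  for xf in (0,.02):
    q=q0
    for zf in (.03,.01,-.01,-.03,-.05,-.07,-.09,-.11,-.13,-.15):
        best=None
        for t in np.arange(35,14,-.5):
            tcp,(tp,Rt)=pose(xf,zf,t);s=ik(tp,Rt,q,m=1.5)
            if np.linalg.norm(s.fun[:6])<.3: best=(t,tcp.round(4),tp.round(3),s.x.round(1));break
        print(xf,zf,best)
E
python3 mt.py
```

```text
0 0.03 (np.float64(22.5), array([0.0287, 0.    , 0.1595]), array([0.505, 0.131, 0.353]), array([ -9. , -15.8, -10.4, 106.2,   3.4,  67.6, -16.5]))
0 0.01 (np.float64(24.0), array([0.0253, 0.    , 0.1402]), array([0.513, 0.132, 0.336]), array([ -5.1, -15.8, -13.6, 108.5,   2.8,  63.7, -16. ]))
0 -0.01 (np.float64(25.5), array([0.0219, 0.    , 0.1208]), array([0.521, 0.132, 0.318]), array([ -5. , -15.6, -13.9, 110.7,   3.4,  59.8, -16.6]))
0 -0.03 (np.float64(27.5), array([0.0173, 0.    , 0.1015]), array([0.528, 0.133, 0.299]), array([ -4.9, -15.7, -14.3, 113.5,   4.1,  55.2, -17.4]))
0 -0.05 (np.float64(29.5), array([0.0127, 0.    , 0.082 ]), array([0.536, 0.133, 0.281]), array([ -4.6, -15.6, -14.9, 116.2,   5.1,  50.6, -18.5]))
0 -0.07 (np.float64(32.0), array([0.0069, 0.    , 0.0624]), array([0.542, 0.134, 0.261]), array([ -4.2, -15.7, -15.7, 119.4,   6.5,  45.1, -20.1]))
0 -0.09 (np.float64(35.0), array([0.    , 0.    , 0.0426]), array([0.548, 0.134, 0.241]), array([ -5. , -15.8, -15.7, 123. ,   9.3,  39. , -23.2]))
0 -0.11 (np.float64(35.0), array([0.    , 0.    , 0.0226]), array(
[... 1191 characters left out ...]
26]), array([0.554, 0.134, 0.27 ]), array([ -9.6, -15.8, -11.3, 119.7,  10.1,  43.1, -23. ]))
0.02 -0.09 (np.float64(35.0), array([0.02  , 0.    , 0.0426]), array([0.564, 0.135, 0.253]), array([ -3.5, -14. , -16.5, 120.3,   8.9,  39.8, -22.1]))
0.02 -0.11 (np.float64(35.0), array([0.02  , 0.    , 0.0226]), array([0.576, 0.136, 0.236]), array([ -3.4, -11.7, -16.6, 120.5,  10.4,  37.5, -23.4]))
0.02 -0.13 (np.float64(35.0), array([0.02  , 0.    , 0.0026]), array([0.587, 0.137, 0.22 ]), array([ -3.5,  -9.3, -16.6, 120.5,  12.1,  35.3, -24.8]))
0.02 -0.15 (np.float64(35.0), array([ 0.02  ,  0.    , -0.0174]), array([0.599, 0.137, 0.203]), array([ -3.8,  -6.8, -16.4, 120.5,  14.1,  33.1, -26.5]))
```

```bash
cat > goto.py <<'E'
# helper: shift/turn from a commanded/measured pose to (foot xf, zf, tilt) or world pose
from mt import *
from cell import env
import sys
def show(tp,Rt,o=None):
    o=o or env.get_obs()
    a,b=pendant_to(o["tool_pos"],o["tool_rot"],tp,Rt)
    s=ik(tp,Rt,o["qpos"],m=.8)
    print("tgt",np.round(tp,4),"shift",a.round(3),"turn",b.round(3),"ikerr",np.linalg.norm(s.fun[:6]).round(2),"q",s.x.round(1))
def world(x,y,z,tilt,yaw):
    return np.array([x,y,z]),R.from_euler('z',yaw,degrees=True)*R.from_euler('x',180,degrees=True)*R.from_euler('y',tilt,degrees=True)
E
python3 - <<'E'
from goto import *
for a in [(.47,-.06,.36,8,2),(.48,-.04,.37,8,2),(.48,.03,.37,8,3),(.48,.13,.37,12,3.7),(.50,.13,.37,20,3.7)]: show(*world(*a))
show(*pose(.015,.03,22)[1])
E
```

```text
tgt [ 0.47 -0.06  0.36] shift [ 0.097 -0.757 -0.197] turn [ 0.001 -0.123 -0.021] ikerr 0.0 q [ 26.8 -11.1 -18.2  98.8  -5.   83.9  10.8]
tgt [ 0.48 -0.04  0.37] shift [ 0.224 -0.957 -0.258] turn [ 0.001 -0.123 -0.021] ikerr 0.0 q [ 25.6 -10.1 -19.8  96.8  -4.5  84.8   8. ]
tgt [0.48 0.03 0.37] shift [ 0.225 -1.657 -0.253] turn [ 0.004 -0.123 -0.032] ikerr 0.0 q [ 23.  -10.4 -25.2  96.7  -4.6  84.8   0.9]
tgt [0.48 0.13 0.37] shift [ 0.225 -2.657 -0.247] turn [ 0.007 -0.079 -0.039] ikerr 0.0 q [ 20.9 -12.1 -34.   97.5  -4.8  80.7  -9.3]
tgt [0.5  0.13 0.37] shift [ 0.414 -2.657 -0.182] turn [ 0.01   0.01  -0.038] ikerr 0.0 q [ 22.1 -16.5 -33.7 101.8  -6.5  72.1  -7.4]
tgt [0.5179 0.132  0.3624] shift [ 0.559 -2.676 -0.051] turn [ 0.011  0.032 -0.039] ikerr 0.0 q [ 23.7 -15.8 -35.4 102.5  -6.3  68.6  -7.5]
```

```bash
python3 -m pendant '[[0.06,-0.1,-0.05,0,-0.03,0],[0.12,-0.2,-0.1,0,-0.06,0],[0.18,-0.35,-0.15,0,-0.09,0],[0.22,-0.5,-0.2,0,-0.12,0],[0.22,-0.65,-0.26,0,-0.12,-0.02],[0.22,-0.8,-0.26,0,-0.12,-0.02],[0.22,-0.95,-0.26,0,-0.12,-0.02],[0.22,-0.95,-0.26,0,-0.12,-0.02]]' 
python3 w.py; python3 - <<'E'
from goto import *
for a in [(.48,.06,.37,8,3),(.49,.13,.37,16,3.7)]: show(*world(*a))
show(*pose(.015,.03,22)[1])
E
```

```text
time_s: 8.25
tool_pos: [0.4794, -0.0399, 0.3699]
tool_rot: [179.8, -8.3, 2.0]
force: [-0.3, 0.7, -2.5]
grip_width: 0.0194
8.25 [ 0.4794 -0.0399  0.3699] [179.83  -8.32   2.01] q [ 26.7 -10.4 -20.8  97.   -4.7  84.5   8.1] F [-0.3   0.73 -2.54] M [-0.02  0.18  0.01] w 0.019439219200393192
tgt [0.48 0.06 0.37] shift [ 0.041 -0.998  0.002] turn [ 0.004 -0.004 -0.011] ikerr 0.0 q [ 22.5 -10.2 -28.3  96.2  -4.4  84.7  -2.6]
tgt [0.49 0.13 0.37] shift [ 0.164 -1.694  0.018] turn [ 0.006  0.085 -0.018] ikerr 0.0 q [ 21.2 -14.3 -33.6  99.6  -5.5  76.5  -8.4]
tgt [0.5179 0.132  0.3624] shift [ 0.43  -1.705  0.134] turn [ 0.007  0.152 -0.018] ikerr 0.0 q [ 21.6 -15.5 -33.9 102.6  -5.5  68.6  -8.2]
```

```bash
python3 -m pendant '[[0.01,-0.15,0,0,0,0],[0.02,-0.3,0,0,0,0],[0.03,-0.45,0,0,0,0],[0.04,-0.6,0,0,0,0],[0.04,-0.75,0,0,0,0],[0.04,-0.9,0,0,0,-0.01],[0.04,-1,0,0,0,-0.01],[0.04,-1,0,0,0,-0.01]]' 
python3 - <<'E'
from goto import *
print(env.get_obs()["qpos"].round(1))
show(*pose(.015,.04,21)[1])
show(*pose(.015,.03,22)[1])
E
```

```text
time_s: 9.25
tool_pos: [0.4804, 0.0595, 0.3703]
tool_rot: [179.7, -8.3, 2.9]
force: [-0.7, -0.0, -2.3]
grip_width: 0.0193
[ 22.5 -10.4 -28.4  96.4  -4.2  84.5  -3. ]
tgt [0.5144 0.1317 0.3714] shift [ 0.373 -0.704  0.039] turn [ 0.006  0.141 -0.009] ikerr 0.0 q [ 20.3 -15.  -32.9 101.1  -5.   70.7  -8.6]
tgt [0.5179 0.132  0.3624] shift [ 0.395 -0.705  0.134] turn [ 0.006  0.152 -0.009] ikerr 0.0 q [ 20.3 -15.3 -32.9 102.6  -5.1  68.6  -8.6]
```

My model predicts their IK well. Next I'll go to the pre-entry pose, moving y first and then x with the tilt.

```bash
python3 -m pendant '[[0.05,-0.12,0,0,0,0],[0.1,-0.25,0,0,0.02,0],[0.15,-0.37,0,0,0.04,0],[0.2,-0.5,0,0,0.06,0],[0.26,-0.6,0,0,0.09,0],[0.32,-0.7,0.02,0.003,0.12,-0.01],[0.37,-0.7,0.04,0.006,0.14,-0.01],[0.37,-0.7,0.04,0.006,0.14,-0.01]]' 
python3 - <<'E'
from goto import *
exec(open("w.py").read())
show(*pose(.015,.04,21)[1]);show(*pose(.015,-.01,25)[1])
def ov(cam,name,im):
    T=np.load("port.npy")
    cv2.polylines(im,[proj(cam,ap(T,octo(.075,.058,.018,.003))).round().astype(int)],True,(0,255,0),1)
    rr=R.from_euler('xyz',o["tool_rot"],degrees=True);f=lambda P:proj(cam,o["tool_pos"]+rr.apply(P)).round().astype(int)
    for z in (.1326,.0126):
        cv2.polylines(im,[f([[.026,.036,z],[.026,-.036,z],[-.026,-.036,z],[-.026,.036,z]])],True,(0,0,255),1)
    cv2.imwrite(name,im)
for n in ("wrist","scene","top"):
    im=viewer.read_camera(n)["frame"][:,:,::-1].copy()
    ov(wristcam(o["tool_pos"],o["tool_rot"]) if n=="wrist" else n,f"pics/p_{n}.png",im)
E
python3 - <<'E'
import cv2
a=cv2.imread("pics/p_scene.png")[80:240,240:440];b=cv2.imread("pics/p_top.png")[100:260,200:400]
cv2.imwrite("pics/p_st.png",cv2.hconcat([cv2.resize(a,None,fx=4,fy=4)[:, :400*1+0] if 0 else cv2.resize(a,(400,320)),cv2.resize(b,(400,320))]))
E
```

```text
time_s: 10.25
tool_pos: [0.5136, 0.1307, 0.3711]
tool_rot: [180.0, -20.9, 3.8]
force: [-0.9, 0.6, -2.5]
grip_width: 0.0196
10.25 [0.5136 0.1307 0.3711] [179.97 -20.91   3.78] q [ 18.9 -15.2 -31.8 101.6  -4.8  70.8  -8.8] F [-0.94  0.58 -2.47] M [-0.03  0.62  0.04] w 0.01960590618039825
tgt [0.5144 0.1317 0.3714] shift [ 0.009 -0.009 -0.001] turn [0.    0.001 0.   ] ikerr 0.0 q [ 19.  -14.8 -31.9 101.2  -4.5  70.7  -9. ]
tgt [0.5345 0.133  0.3268] shift [ 0.038 -0.009  0.488] turn [0.    0.045 0.   ] ikerr 0.0 q [ 19.  -15.  -32.7 107.3  -4.   60.7  -9.7]
```

View pics/p_wrist.png

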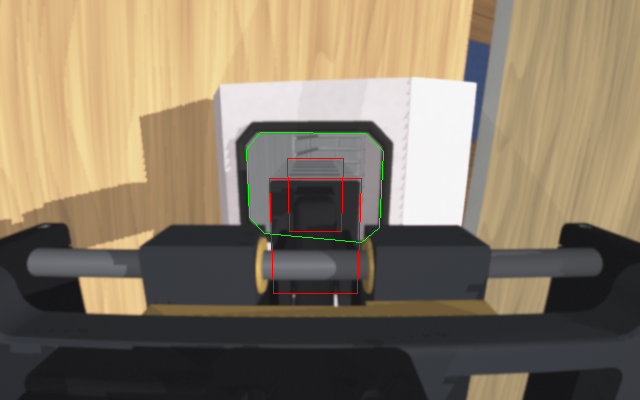

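View pics/p_st.png

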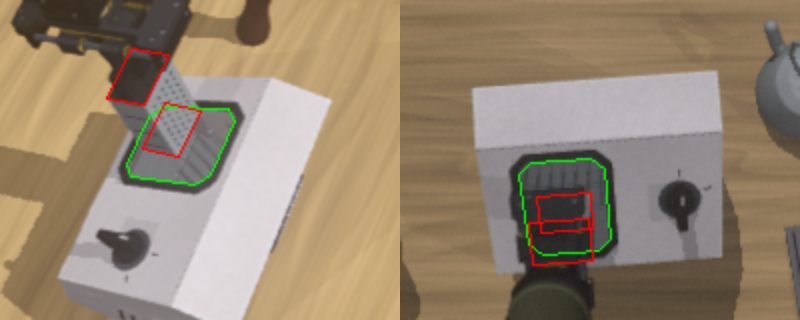

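All three views agree with the model. The foot sits over the port opening and the port outline is centred within about 1 px. I'll compute the entry path.

```bash
python3 - <<'E'
from goto import *
for xf,zf,t in [(.015,.025,22),(.015,.01,23.5),(.015,-.005,25),(.015,-.02,26.5),(.015,-.035,28),(.015,-.05,29.5)]: show(*pose(xf,zf,t)[1])
E
```

```text
tgt [0.5208 0.1321 0.3583] shift [ 0.016 -0.013  0.146] turn [-0.     0.012 -0.   ] ikerr 0.0 q [ 19.  -14.7 -32.2 102.8  -4.4  68.   -9.2]
tgt [0.5262 0.1325 0.3447] shift [ 0.018 -0.013  0.293] turn [-0.     0.029 -0.   ] ikerr 0.0 q [ 19.  -15.2 -32.3 105.   -4.4  64.7  -9.3]
tgt [0.5316 0.1329 0.3309] shift [ 0.02  -0.013  0.44 ] turn [-0.     0.046 -0.   ] ikerr 0.0 q [ 19.  -15.5 -32.5 107.2  -4.3  61.3  -9.4]
tgt [0.5371 0.1332 0.3171] shift [ 0.022 -0.013  0.589] turn [-0.     0.062 -0.   ] ikerr 0.0 q [ 19.  -15.7 -32.8 109.3  -4.1  57.9  -9.7]
tgt [0.5426 0.1336 0.3033] shift [ 0.024 -0.012  0.738] turn [-0.     0.079 -0.   ] ikerr 0.0 q [ 19.  -15.8 -33.2 111.3  -3.9  54.4 -10. ]
tgt [0.5481 0.1339 0.2893] shift [ 0.026 -0.012  0.888] turn [-0.     0.096 -0.   ] ikerr 0.0 q [ 19.1 -15.7 -33.7 113.4  -3.5  50.8 -10.5]
```

```bash
python3 -m pendant '[[0.01,-0.01,0.12,0,0.008,0],[0.016,-0.013,0.23,0,0.02,0],[0.018,-0.013,0.34,0,0.033,0],[0.02,-0.013,0.45,0,0.047,0],[0.022,-0.013,0.56,0,0.06,0],[0.024,-0.013,0.67,0,0.071,0],[0.025,-0.013,0.78,0,0.083,0],[0.026,-0.012,0.89,0,0.096,0]]' 
python3 - <<'E'
from goto import *
exec(open("w.py").read())
rr=R.from_euler('xyz',o["tool_rot"],degrees=True);print("foot in port",((o["tool_pos"]+rr.apply([0,0,.1326])-T[:3,3])@T[:3,:3]).round(4))
for xf,zf,t in [(.015,-.07,32),(.010,-.09,35),(.005,-.12,35),(0.002,-.14,35),(0.002,-.15,35)]: show(*pose(xf,zf,t)[1])
E
```

```text
time_s: 11.4
tool_pos: [0.5482, 0.1337, 0.2876]
tool_rot: [-180.0, -29.5, 3.7]
force: [-0.1, 1.1, -2.5]
grip_width: 0.0195
11.4 [0.5482 0.1337 0.2876] [-179.97  -29.51    3.73] q [ 16.8 -16.  -31.9 114.2  -3.   50.6 -11.3] F [-0.06  1.07 -2.55] M [-0.12  0.78 -0.04] w 0.019548705080619948
foot in port [ 0.0141 -0.0002 -0.0515]
tgt [0.5546 0.1344 0.27  ] shift [-0.031 -0.002  0.185] turn [-0.     0.028 -0.   ] ikerr 0.0 q [ 17.1 -15.7 -32.7 116.6  -2.   45.3 -12.2]
tgt [0.5562 0.1345 0.2469] shift [-0.131 -0.002  0.393] turn [-0.     0.061 -0.   ] ikerr 0.0 q [ 17.3 -16.5 -33.7 120.9  -1.5  38.7 -13.4]
tgt [0.5693 0.1353 0.2194] shift [-0.152 -0.002  0.697] turn [-0.     0.061 -0.   ] ikerr 0.0 q [ 18.5 -13.  -35.8 121.7   1.9  34.9 -16.4]
tgt [0.5783 0.1359 0.2013] shift [-0.162 -0.002  0.899] turn [-0.     0.061 -0.   ] ikerr 0.0 q [ 19.  -10.3 -37.  122.1   5.1  32.4 -19.2]
tgt [0.584  0.1363 0.1931] shift [-0.153 -0.002  0.998] turn [-0.     0.061 -0.   ] ikerr 0.0 q [ 19.1  -8.8 -37.4 122.    7.2  31.3 -20.9]
```

```bash
python3 -m pendant '[[-0.015,-0.002,0.09,0,0.014,0],[-0.031,-0.002,0.185,0,0.028,0],[-0.08,-0.002,0.29,0,0.045,0],[-0.12,-0.002,0.39,0,0.06,0],[-0.13,-0.002,0.5,0,0.061,0],[-0.14,-0.002,0.6,0,0.061,0],[-0.15,-0.002,0.7,0,0.061,0],[-0.155,-0.002,0.8,0,0.061,0]]' 
cat > st.py <<'E'
from goto import *
exec(open("w.py").read())
rr=R.from_euler('xyz',o["tool_rot"],degrees=True);print("foot in port",((o["tool_pos"]+rr.apply([0,0,.1326])-T[:3,3])@T[:3,:3]).round(4),"Fport",(o["force"]@T[:3,:3]).round(2))
E
python3 st.py; python3 - <<'E'
from goto import *
for xf,zf,t in [(0.000,-.14,35),(0.0,-.16,35)]: show(*pose(xf,zf,t)[1])
im=viewer.read_camera("wrist")["frame"][:,:,::-1]; cv2.imwrite("pics/in_w.png",im)
im=viewer.read_camera("scene")["frame"][:,:,::-1]; cv2.imwrite("pics/in_s.png",cv2.resize(im[80:240,220:420],None,fx=4,fy=3.75))
E
```

```text
time_s: 12.4
tool_pos: [0.5747, 0.1356, 0.2113]
tool_rot: [-180.0, -35.0, 3.7]
force: [-0.6, 0.4, -2.8]
grip_width: 0.0196
12.4 [0.5747 0.1356 0.2113] [-179.96  -35.03    3.71] q [ 15.3 -12.1 -33.5 122.6   4.2  33.7 -18.7] F [-0.6   0.41 -2.8 ] M [-0.05  0.93  0.03] w 0.019557652481613445
foot in port [ 0.0048  0.     -0.1298] Fport [-2.07  0.45 -1.96]
tgt [0.5766 0.1358 0.2002] shift [-0.048 -0.     0.102] turn [-0. -0. -0.] ikerr 0.0 q [ 16.  -10.3 -34.4 122.4   6.2  32.4 -20.3]
tgt [0.5881 0.1366 0.1838] shift [-0.048 -0.     0.302] turn [-0. -0. -0.] ikerr 0.0 q [ 16.6  -7.3 -35.6 122.3  10.1  30.3 -23.5]Traceback (most recent call last):
  File "<stdin>", line 3, in <module>
NameError: name 'viewer' is not defined
```

```bash
python3 - <<'E'
from goto import *
from cell import viewer
im=viewer.read_camera("wrist")["frame"][:,:,::-1]; cv2.imwrite("pics/in_w.png",im)
im=viewer.read_camera("scene")["frame"][:,:,::-1]; cv2.imwrite("pics/in_s.png",cv2.resize(im[80:240,220:420],None,fx=4,fy=3.75))
E
```

```text
(no output)
```

View pics/in_w.png

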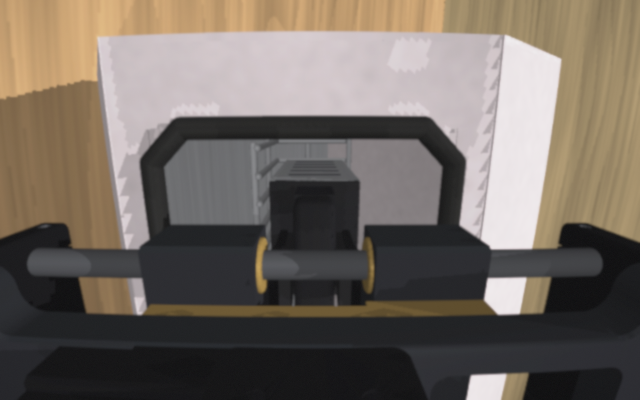

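View pics/in_s.png

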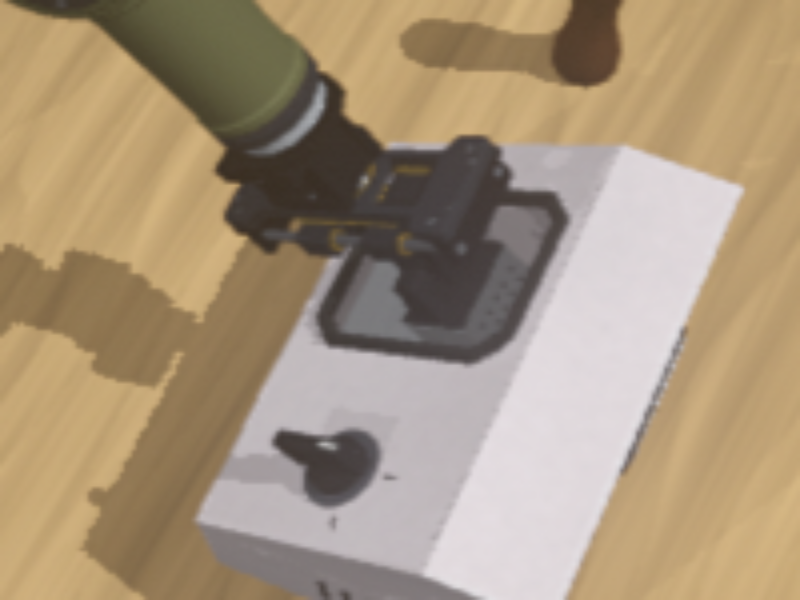

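The wrist view shows the rim at columns 143–465 around the grater at 270–358. That puts the grater about +5 mm up-slope of the centre, which matches the state. The sides are clear. I'll lower to foot z = -0.155.

```bash
python3 -m pendant '[[-0.01,0,0.04,0,0,0],[-0.02,0,0.08,0,0,0],[-0.03,0,0.12,0,0,0],[-0.04,0,0.16,0,0,0],[-0.05,0,0.19,0,0,0],[-0.05,0,0.22,0,0,0],[-0.05,0,0.24,0,0,0],[-0.05,0,0.24,0,0,0]]'
python3 st.py
python3 -m pendant '[[0,0,0.005,0,0,0],[0,0,0.01,0,0,0],[0,0,0.015,0,0,0],[0,0,0.02,0,0,0],[0,0,0.025,0,0,0],[0,0,0.03,0,0,0],[0,0,0.035,0,0,0],[0,0,0.035,0,0,0]]'
python3 st.py
```

```text
time_s: 13.5
tool_pos: [0.5839, 0.1363, 0.1891]
tool_rot: [-180.0, -35.0, 3.7]
force: [0.5, 0.1, -3.3]
grip_width: 0.0198
13.5 [0.5839 0.1363 0.1891] [-179.98  -35.02    3.74] q [ 16.5  -9.2 -35.3 123.2   7.7  30.7 -21.7] F [ 0.54  0.09 -3.34] M [-0.12  0.97 -0.07] w 0.01982791136247392
foot in port [-0.0004  0.     -0.1532] Fport [-1.47  0.05 -3.04]
time_s: 14.5
tool_pos: [0.5859, 0.1364, 0.1864]
tool_rot: [-180.0, -35.0, 3.7]
force: [0.3, 0.8, -2.0]
grip_width: 0.0194
14.5 [0.5859 0.1364 0.1864] [-179.98  -35.03    3.74] q [ 16.7  -8.7 -35.5 123.2   8.4  30.4 -22.2] F [ 0.33  0.81 -1.97] M [-0.12  0.99 -0.01] w 0.019425715666974503
foot in port [-3.000e-04  1.000e-04 -1.566e-01] Fport [-0.82  0.78 -1.83]
```

```bash
python3 -m pendant '[[0,0,0.008,0,0,0],[0,0,0.016,0,0,0],[0,0,0.024,0,0,0],[0,0,0.03,0,0,0],[0,0,0.036,0,0,0],[0,0,0.043,0,0,0],[0,0,0.05,0,0,0],[0,0,0.05,0,0,0]]'
python3 st.py | tail -1
python3 -m pendant '[[0,0,0.004,0,0,0],[0,0,0.008,0,0,0],[0,0,0.012,0,0,0],[0,0,0.016,0,0,0],[0,0,0.02,0,0,0],[0,0,0.025,0,0,0],[0,0,0.025,0,0,0],[0,0,0.025,0,0,0]]'
python3 st.py | tail -1
```

```text
time_s: 15.5
tool_pos: [0.5887, 0.1366, 0.1822]
tool_rot: [-180.0, -35.0, 3.7]
force: [0.4, -0.3, -2.6]
grip_width: 0.0194
foot in port [-0.0004 -0.     -0.1617] Fport [-1.21 -0.29 -2.32]
time_s: 16.5
tool_pos: [0.5902, 0.1367, 0.1803]
tool_rot: [-180.0, -35.0, 3.7]
force: [-0.1, 0.4, -3.0]
grip_width: 0.0195
foot in port [-3.000e-04  1.000e-04 -1.641e-01] Fport [-1.75  0.39 -2.39]
```

```bash
python3 -m pendant '[[0,0,0.004,0,0,0],[0,0,0.008,0,0,0],[0,0,0.012,0,0,0],[0,0,0.016,0,0,0],[0,0,0.02,0,0,0],[0,0,0.025,0,0,0],[0,0,0.025,0,0,0],[0,0,0.025,0,0,0]]'
python3 st.py | tail -1
```

```text
time_s: 17.5
tool_pos: [0.5916, 0.1368, 0.1782]
tool_rot: [-180.0, -35.0, 3.7]
force: [0.7, 0.1, -2.5]
grip_width: 0.0196
foot in port [-0.0003  0.     -0.1666] Fport [-0.87  0.06 -2.44]
```

```bash
python3 -m pendant '[[0,0,0.004,0,0,0],[0,0,0.008,0,0,0],[0,0,0.012,0,0,0],[0,0,0.016,0,0,0],[0,0,0.02,0,0,0],[0,0,0.025,0,0,0],[0,0,0.025,0,0,0],[0,0,0.025,0,0,0]]'
python3 st.py | tail -1
```

```text
time_s: 18.5
tool_pos: [0.5931, 0.1369, 0.1763]
tool_rot: [-180.0, -35.0, 3.7]
force: [-3.8, -0.8, 1.4]
grip_width: 0.0197
foot in port [-1.00e-04  1.00e-04 -1.69e-01] Fport [-2.33 -0.56  3.3 ]
```

```bash
python3 -m pendant '[[0,0,0.004,0,0,0],[0,0,0.008,0,0,0],[0,0,0.012,0,0,0],[0,0,0.016,0,0,0],[0,0,0.02,0,0,0],[0,0,0.025,0,0,0],[0,0,0.025,0,0,0],[0,0,0.025,0,0,0]]'
python3 st.py | tail -1
```

```text
time_s: 19.5
tool_pos: [0.5945, 0.1371, 0.1748]
tool_rot: [180.0, -35.1, 3.8]
force: [-8.8, -1.2, 6.6]
grip_width: 0.0198
foot in port [ 2.000e-04  1.000e-04 -1.711e-01] Fport [-3.44 -0.63 10.51]
```

Contact came near foot z = -0.1675. The second step compressed the wires a bit to about 12 N, so I'll back off to light contact and then ease it toward the rack back.

```bash
python3 -m pendant '[[0,0,-0.01,0,0,0],[0,0,-0.02,0,0,0],[0,0,-0.023,0,0,0],[0,0,-0.023,0,0,0],[0,0,-0.023,0,0,0],[0,0,-0.023,0,0,0],[0,0,-0.023,0,0,0],[0,0,-0.023,0,0,0]]'
python3 st.py | tail -1
```

```text
time_s: 20.5
tool_pos: [0.5932, 0.1369, 0.176]
tool_rot: [-180.0, -35.0, 3.7]
force: [-3.3, -0.9, 3.1]
grip_width: 0.0197
foot in port [-0.0002  0.     -0.1693] Fport [-0.96 -0.72  4.45]
```

```bash
python3 -m pendant '[[0,0,-0.008,0,0,0],[-0.005,0,-0.008,0,0,0],[-0.01,0,-0.008,0,0,0],[-0.015,0,-0.008,0,0,0],[-0.02,0,-0.008,0,0,0],[-0.025,0,-0.008,0,0,0],[-0.03,0,-0.008,0,0,0],[-0.03,0,-0.008,0,0,0]]'
python3 st.py | tail -1
```

```text
time_s: 21.5
tool_pos: [0.5903, 0.1368, 0.175]
tool_rot: [-180.0, -35.0, 3.7]
force: [-0.6, -0.1, 0.6]
grip_width: 0.0195
foot in port [-3.100e-03  1.000e-04 -1.684e-01] Fport [-0.11 -0.04  0.87]
```

```bash
python3 -m pendant '[[-0.005,0,0,0,0,0],[-0.01,0,0,0,0,0],[-0.015,0,0,0,0,0],[-0.02,0,0,0,0,0],[-0.02,0,0,0,0,0],[-0.02,0,0,0,0,0],[-0.02,0,0,0,0,0],[-0.02,0,0,0,0,0]]'
python3 st.py | tail -1
```

```text
time_s: 22.5
tool_pos: [0.5886, 0.1366, 0.1738]
tool_rot: [-180.0, -35.0, 3.7]
force: [-0.5, 0.0, 0.1]
grip_width: 0.0193
foot in port [-0.0053  0.     -0.1685] Fport [-0.31  0.04  0.37]
```

```bash
python3 -m pendant '[[0,0,0,0,0,0],[0,0,0,0,0,0],[0,0,0,0,0,0],[0,0,0,0,0,0],[0,0,0,0,0,0],[0,0,0,0,0,0],[0,0,0,0,0,0],[0,0,0,0,0,0]]' 40
python3 st.py | tail -1
python3 - <<'E'
from goto import *
from cell import viewer
cv2.imwrite("pics/rel_w.png",viewer.read_camera("wrist")["frame"][:,:,::-1])
show(*portpose(-.005,0,.045));show(*portpose(0,-.05,.10,25));show(*portpose(0,-.16,.10,25,-90));show(*portpose(0,-.16,.007,35,-90));show(*portpose(0,-.16,.007,35,-15))
E
```

```text
time_s: 23.5
tool_pos: [0.5886, 0.1366, 0.1738]
tool_rot: [-180.0, -35.0, 3.7]
force: [0.0, 0.1, -0.7]
grip_width: 0.0398
foot in port [-0.0053  0.     -0.1685] Fport [-0.38  0.07 -0.58]
tgt [0.5426 0.1336 0.2402] shift [ 0.004  0.    -0.809] turn [-0. -0. -0.] ikerr 0.0 q [ -6.5 -16.5 -14.6 123.7   9.7  39.2 -23.8]
tgt [0.5184 0.0819 0.2882] shift [ 0.054  0.5   -1.359] turn [-0.    -0.111 -0.   ] ikerr 1.51 q [ -2.7 -16.5 -10.  114.7   1.2  57.   -9.6]
tgt [ 0.5256 -0.0279  0.2882] shift [ 0.054  1.6   -1.359] turn [ 0.087 -0.088 -0.997] ikerr 0.06 q [ 14.  -16.5  -9.7 114.7  -7.2  56.9 100.4]
tgt [ 0.5789 -0.0244  0.212 ] shift [ 0.054  1.6   -0.429] turn [ 0. -0. -1.] ikerr 0.0 q [ -1.6 -13.    3.  124.7  -4.3  33.5  98.2]
tgt [ 0.5789 -0.0244  0.212 ] shift [ 0.054  1.6   -0.429] turn [-0.    -0.    -0.167] ikerr 0.0 q [ 12.7 -12.5  -9.5 124.1 -10.5  33.8  28.5]
```

View pics/rel_w.png

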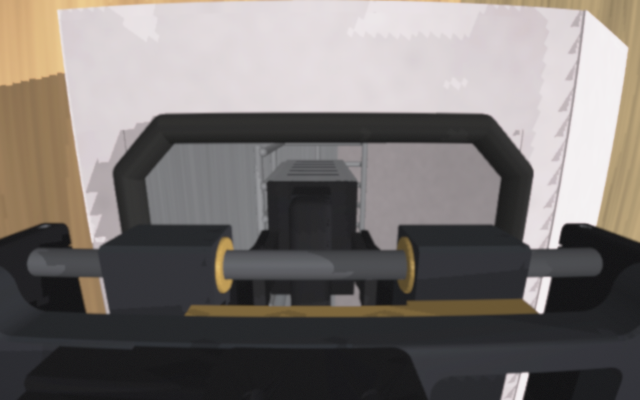

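Released cleanly: the grater is standing against the back and the force is back to zero. I'll retract straight out.

```bash
python3 -m pendant '[[0,0,-0.05,0,0,0],[0,0,-0.12,0,0,0],[0,0,-0.22,0,0,0],[0,0,-0.34,0,0,0],[0,0,-0.46,0,0,0],[0,0,-0.58,0,0,0],[0,0,-0.7,0,0,0],[0,0,-0.8,0,0,0]]'
python3 st.py
python3 - <<'E'
from goto import *
show(*portpose(.01,0,.09,25));show(*portpose(0.01,-.07,.10,22));show(*portpose(0.01,-.07,.10,22,-40));show(*portpose(0.01,-.16,.10,22,-90));show(*portpose(0,-.16,.07,30,-90))
E
```

```text
time_s: 24.55
tool_pos: [0.5429, 0.132, 0.24]
tool_rot: [-180.0, -35.0, 3.6]
force: [-0.7, -0.2, 1.0]
grip_width: 0.0402
24.55 [0.5429 0.132  0.24  ] [-180.    -35.04    3.56] q [ 1.00e-01 -1.73e+01 -2.00e+01  1.24e+02  6.40e+00  3.88e+01 -2.10e+01] F [-0.7  -0.25  0.98] M [0.01 0.59 0.02] w 0.040226842346446114
foot in port [-0.0048 -0.0018 -0.0879] Fport [-0.03 -0.2   1.21]
tgt [0.5291 0.1327 0.2857] shift [ 0.149 -0.015 -0.453] turn [ 0.001 -0.112 -0.002] ikerr 0.0 q [ -0.6 -13.7 -17.8 112.6   2.6  56.3 -16. ]
tgt [0.5279 0.0625 0.2939] shift [ 0.151  0.685 -0.552] turn [ 0.001 -0.145 -0.002] ikerr 0.0 q [  1.5 -13.9 -10.8 111.3  -0.5  60.5  -5.6]
tgt [0.5279 0.0625 0.2939] shift [ 0.151  0.685 -0.552] turn [ 0.052 -0.139 -0.444] ikerr 0.0 q [ -4.1 -14.   -6.2 111.5   1.1  60.5  33. ]
tgt [ 0.5338 -0.0273  0.2939] shift [ 0.154  1.585 -0.55 ] turn [ 0.115 -0.113 -0.997] ikerr 0.0 q [ -9.  -14.4   8.6 111.7   0.9  60.6  93.2]
tgt [ 0.5428 -0.0268  0.2636] shift [ 0.054  1.584 -0.25 ] turn [ 0.045 -0.043 -1.001] ikerr 2.06 q [ 14.3 -16.5 -10.  119.1  -9.1  47.9 102.1]
```

```bash
python3 -m pendant '[[0.05,0,-0.15,0,-0.04,0],[0.1,0,-0.3,0,-0.08,0],[0.15,0,-0.45,0,-0.12,0],[0.15,0.12,-0.55,0,-0.145,0],[0.15,0.25,-0.55,0.01,-0.145,-0.1],[0.15,0.4,-0.55,0.02,-0.145,-0.2],[0.15,0.55,-0.55,0.035,-0.14,-0.31],[0.15,0.685,-0.55,0.052,-0.139,-0.42]]' 50
python3 st.py
python3 - <<'E'
from goto import *
from cell import viewer
o=env.get_obs();c=wristcam(o["tool_pos"],o["tool_rot"])
im=viewer.read_camera("wrist")["frame"][:,:,::-1].copy();cv2.imwrite("pics/k1.png",im)
s=viewer.read_camera("scene")["frame"][:,:,::-1]; cv2.imwrite("pics/k1s.png",cv2.resize(s[80:240,240:440],None,fx=4,fy=3.75,interpolation=cv2.INTER_CUBIC))
show(*portpose(0.01,-.16,.10,22,-90));show(*portpose(0,-.16,.07,28,-90))
E
```

```text
time_s: 25.55
tool_pos: [0.5276, 0.0635, 0.2934]
tool_rot: [166.3, -17.3, 44.3]
force: [1.0, -0.4, 0.3]
grip_width: 0.0499
25.55 [0.5276 0.0635 0.2934] [166.27 -17.27  44.25] q [ -4.  -14.1  -6.1 111.7   0.6  60.5  31.7] F [ 0.95 -0.43  0.28] M [0.02 0.32 0.06] w 0.049884662138981496
foot in port [-0.0205 -0.068  -0.0294] Fport [ 0.92 -0.49 -0.3 ]
tgt [ 0.5338 -0.0273  0.2939] shift [-0.55  0.71 -0.01] turn [-0.002 -0.003 -0.579] ikerr 0.0 q [ -8.6 -14.4   8.3 111.7   0.8  60.6  93.3]
tgt [ 0.5428 -0.0268  0.2636] shift [-0.574  0.693  0.305] turn [-0.064  0.027 -0.579] ikerr 0.0 q [ -6.8 -16.5   7.1 118.6   0.   49.9  94.2]
```

View pics/k1.png

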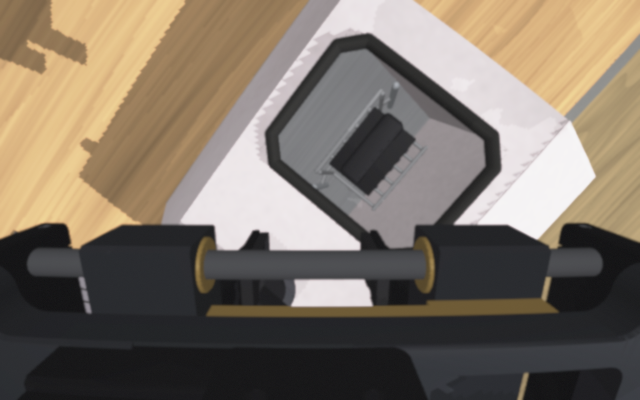

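View pics/k1s.png

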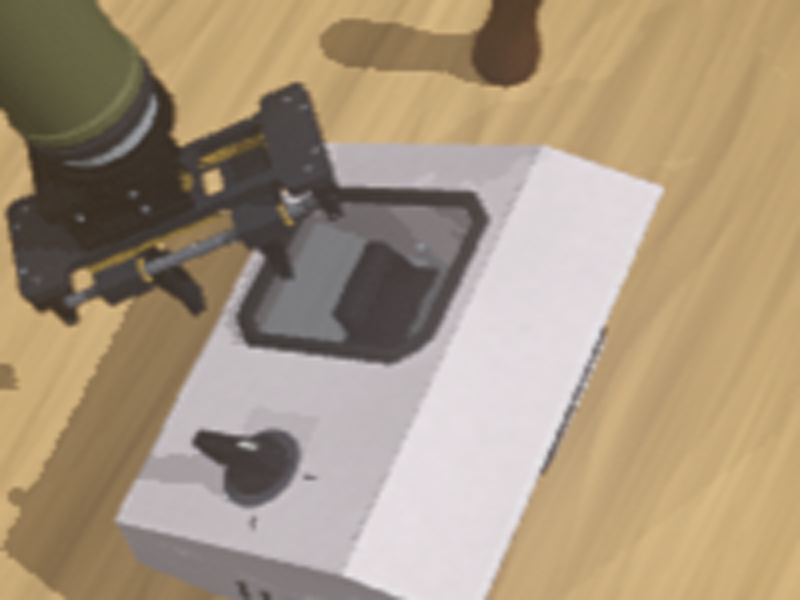

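The grater is seated in the rack at (375,150) in the wrist view, wholly inside the port. Next I'll hover over the key.

```bash
python3 -m pendant '[[-0.08,0.1,0,0,0,-0.08],[-0.16,0.2,0,0,0,-0.16],[-0.24,0.3,0,0,0,-0.24],[-0.32,0.4,0,0,0,-0.32],[-0.4,0.5,0,0,0,-0.4],[-0.48,0.6,0,0,0,-0.48],[-0.55,0.71,0,0,0,-0.579],[-0.55,0.71,0,0,0,-0.579]]' 50
python3 st.py
python3 - <<'E'
from goto import *
from cell import viewer
o=env.get_obs();c=wristcam(o["tool_pos"],o["tool_rot"])
im=viewer.read_camera("wrist")["frame"][:,:,::-1].copy()
for z in (.04,.008):
  cv2.polylines(im,[proj(c,ap(T,[[.03,-.153,z],[.03,-.167,z],[-.03,-.167,z],[-.03,-.153,z]])).round().astype(int)],True,(0,0,255),1)
cv2.polylines(im,[proj(c,ap(T,octo(.075,.058,.018,.003))).round().astype(int)],True,(0,255,0),1)
cv2.imwrite("pics/k2.png",im)
for z,t in ((.07,28),(.05,33),(.04,35),(.012,35)): show(*portpose(0,-.16,z,t,-90))
E
```

```text
time_s: 26.65
tool_pos: [0.5344, -0.0256, 0.2929]
tool_rot: [158.1, -0.4, 93.7]
force: [0.5, 0.5, 0.3]
grip_width: 0.0499
26.65 [ 0.5344 -0.0256  0.2929] [158.05  -0.42  93.71] q [ -8.3 -14.2   8.2 111.7   0.3  60.5  93.5] F [0.48 0.54 0.32] M [0.14 0.29 0.03] w 0.04990514291107082
foot in port [-0.0199 -0.1575 -0.0304] Fport [ 0.61  0.51 -0.04]
tgt [ 0.5428 -0.0268  0.2636] shift [-0.027 -0.032  0.302] turn [-0.067 -0.004 -0.002] ikerr 0.0 q [ -6.8 -16.5   7.1 118.6   0.   49.9  94.2]
tgt [ 0.5543 -0.026   0.2472] shift [-0.028  0.013  0.497] turn [-0.123 -0.004 -0.002] ikerr 0.35 q [ 14.4 -16.5 -10.1 122.2 -10.5  41.8 103.4]
tgt [ 0.56   -0.0256  0.239 ] shift [-0.029  0.036  0.594] turn [-0.145 -0.004 -0.003] ikerr 0.29 q [ 14.5 -16.5 -10.2 123.9 -11.8  38.1 104.6]
tgt [ 0.576  -0.0246  0.2161] shift [-0.031  0.099  0.867] turn [-0.145 -0.004 -0.003] ikerr 0.0 q [ -8.5 -14.2   9.1 125.   -0.9  34.2  95.3]
```

View pics/k2.png

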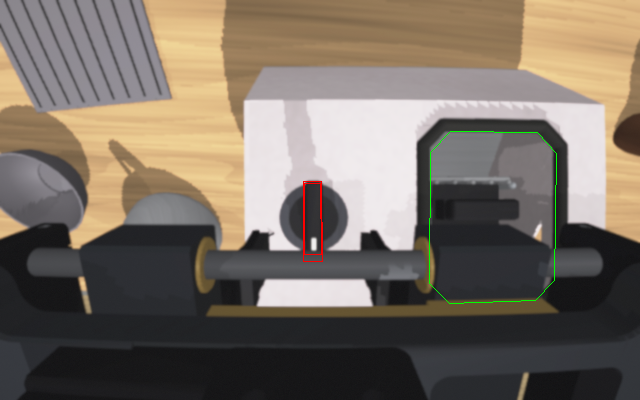

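The red prediction sits on the wing at (313,218), within about 1 px. I'll compute the descent, easing the tilt back to 35°.

```bash
python3 - <<'E'
from goto import *
for z,t in ((.085,25),(.07,27),(.055,30),(.04,33),(.025,35),(.012,35)): show(*portpose(0.002,-.159,z,t,-90))
E
```

```text
tgt [ 0.5358 -0.0262  0.277 ] shift [-0.016 -0.047  0.151] turn [-0.034 -0.004 -0.002] ikerr 0.0 q [ -8.1 -15.9   7.9 115.6   0.7  55.2  93.4]
tgt [ 0.5444 -0.0256  0.2647] shift [-0.017 -0.013  0.297] turn [-0.056 -0.004 -0.002] ikerr 0.0 q [ -8.1 -15.7   8.  117.5   0.5  51.1  93.6]
tgt [ 0.553  -0.0251  0.2525] shift [-0.018  0.021  0.443] turn [-0.09  -0.004 -0.002] ikerr 0.0 q [ -8.1 -16.1   8.2 120.2   0.3  45.8  93.9]
tgt [ 0.5616 -0.0245  0.2402] shift [-0.019  0.055  0.59 ] turn [-0.123 -0.004 -0.002] ikerr 0.0 q [ -8.2 -16.3   8.4 122.9   0.   40.3  94.3]
tgt [ 0.5701 -0.024   0.2279] shift [-0.02   0.089  0.736] turn [-0.145 -0.004 -0.003] ikerr 0.0 q [ -8.4 -15.7   8.7 124.7  -0.4  35.9  94.7]
tgt [ 0.5776 -0.0235  0.2172] shift [-0.021  0.118  0.862] turn [-0.145 -0.004 -0.003] ikerr 0.0 q [ -8.5 -14.    8.9 124.7  -0.8  34.3  95.1]
```

```bash
python3 -m pendant '[[-0.01,-0.03,0.08,-0.018,0,0],[-0.016,-0.047,0.15,-0.034,-0.004,-0.002],[-0.017,-0.013,0.3,-0.056,-0.004,-0.002],[-0.018,0.021,0.44,-0.09,-0.004,-0.002],[-0.019,0.055,0.59,-0.123,-0.004,-0.002],[-0.02,0.089,0.735,-0.145,-0.004,-0.002],[-0.021,0.118,0.86,-0.145,-0.004,-0.002],[-0.021,0.118,0.86,-0.145,-0.004,-0.002]]' 
python3 st.py; python3 to.py 0 -.159 .012 -90
python3 - <<'E'
from goto import *
from cell import viewer
cv2.imwrite("pics/k3.png",viewer.read_camera("wrist")["frame"][:,:,::-1])
s=viewer.read_camera("top")["frame"][:,:,::-1]; cv2.imwrite("pics/k3s.png",cv2.resize(s[120:260,230:400],None,fx=4,fy=4,interpolation=cv2.INTER_CUBIC))
E
```

```text
time_s: 27.7
tool_pos: [0.5775, -0.0236, 0.2163]
tool_rot: [145.1, 0.0, 93.9]
force: [0.4, -1.2, 0.4]
grip_width: 0.0498
27.7 [ 0.5775 -0.0236  0.2163] [1.4514e+02 5.0000e-02 9.3940e+01] q [ -6.6 -14.1   7.3 125.   -1.8  34.3  96.2] F [ 0.36 -1.15  0.39] M [ 0.09  0.57 -0.02] w 0.049788223584772216
foot in port [ 0.001  -0.1589 -0.1213] Fport [ 0.45 -1.17  0.16]
27.7 [ 0.5775 -0.0236  0.2163] [1.4514e+02 5.0000e-02 9.3940e+01] q [ -6.6 -14.1   7.3 125.   -1.8  34.3  96.2] F [ 0.36 -1.15  0.39] M [ 0.09  0.57 -0.02] w 0.049788223584772216
target [ 0.5759 -0.0236  0.2161] shift [ 0.001 -0.014 -0.007] turn [-0.002 -0.001  0.002]
now in port [ 0.0014 -0.1591  0.0113]
force in port axes [ 0.45 -1.17  0.16]
```

View pics/k3.png

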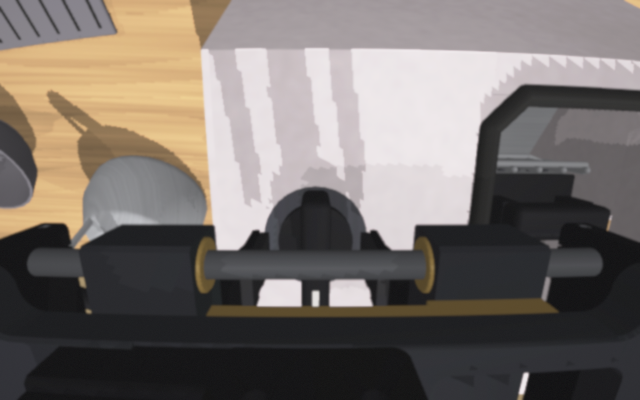

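The wing, at columns 303–330, is centred between the fingers. I'll close gently.

```bash
python3 -m pendant '[[0,-0.01,0,0,0,0],[0,-0.014,0,0,0,0],[0,-0.014,0,0,0,0],[0,-0.014,0,0,0,0],[0,-0.014,0,0,0,0],[0,-0.014,0,0,0,0],[0,-0.014,0,0,0,0],[0,-0.014,0,0,0,0]]' 0 15
python3 st.py
```

```text
time_s: 28.8
tool_pos: [0.5763, -0.0234, 0.2165]
tool_rot: [145.0, 0.1, 94.0]
force: [-2.3, 4.1, 1.3]
grip_width: 0.014
28.8 [ 0.5763 -0.0234  0.2165] [1.4503e+02 7.0000e-02 9.4040e+01] q [ -6.6 -14.4   7.3 125.2  -1.9  34.2  96.3] F [-2.26  4.13  1.27] M [1.01 0.73 0.52] w 0.014032501724859625
foot in port [ 0.0005 -0.1586 -0.1205] Fport [-0.9   4.27  2.18]
```

```bash
python3 -m pendant '[[0.006,0,0,0,0,0.09],[0.006,0,0,0,0,0.19],[0.006,0,0,0,0,0.29],[0.006,0,0,0,0,0.39],[0.006,0,0,0,0,0.49],[0.006,0,0,0,0,0.59],[0.006,0,0,0,0,0.69],[0.006,0,0,0,0,0.79]]' 
python3 st.py
python3 - <<'E'
from goto import *
rr=R.from_euler('xyz',env.get_obs()["tool_rot"],degrees=True);print((R.from_matrix(T[:3,:3]@np.diag([1,-1,-1.])).inv()*rr).as_rotvec(degrees=True))
E
```

```text
time_s: 29.8
tool_pos: [0.5754, -0.0252, 0.2157]
tool_rot: [167.3, -32.7, 26.3]
force: [-6.6, -1.0, 3.4]
grip_width: 0.0139
29.8 [ 0.5754 -0.0252  0.2157] [167.28 -32.71  26.34] q [  6.7 -13.7  -4.2 124.9  -7.8  34.3  30. ] F [-6.63 -1.03  3.4 ] M [-0.24  1.33  0.13] w 0.01392342817375876
foot in port [-0.0011 -0.1607 -0.1205] Fport [-3.53 -0.6   6.62]
[ -0.02459614  -0.16941714 -18.85667341]
```

```bash
python3 -m pendant '[[0,0,0,0,0,0.05],[0,0,0,0,0,0.06],[0,0,0,0,0,0.06],[0,0,0,0,0,0.06],[0,0,0,0,0,0.06],[0,0,0,0,0,0.06],[0,0,0,0,0,0.06],[0,0,0,0,0,0.06]]' 
python3 st.py
python3 - <<'E'
from goto import *
o=env.get_obs();rr=R.from_euler('xyz',o["tool_rot"],degrees=True);print((R.from_matrix(T[:3,:3]@np.diag([1,-1,-1.])).inv()*rr).as_rotvec(degrees=True), "torque tool axes",rr.inv().apply(o["wrist_torque"]))
E
```

```text
time_s: 30.8
tool_pos: [0.5753, -0.0254, 0.2156]
tool_rot: [170.5, -33.7, 20.4]
force: [-6.7, -1.2, 2.8]
grip_width: 0.0139
30.8 [ 0.5753 -0.0254  0.2156] [170.51 -33.67  20.41] q [  7.6 -13.7  -5.  124.9  -8.2  34.3  25.3] F [-6.68 -1.17  2.82] M [-0.33  1.29  0.23] w 0.013873894114912952
foot in port [-0.0013 -0.1609 -0.1205] Fport [-3.91 -0.73  6.18]
[ -0.04963475  -0.17948169 -13.8047367 ] torque tool axes [ 0.24361748 -1.28601681 -0.33242817]
```

The tool has turned 76°, past the 74.5° stop, and the torque has risen to 0.33 N·m against a spring torque of 0.13. The key is at its stop and has been held there about 0.9 s, so I'll open wide.

```bash
python3 -m pendant '[[0,0,0,0,0,0],[0,0,0,0,0,0],[0,0,0,0,0,0],[0,0,0,0,0,0],[0,0,0,0,0,0],[0,0,0,0,0,0],[0,0,0,0,0,0],[0,0,0,0,0,0]]' 87
python3 st.py
python3 - <<'E'
from goto import *
from cell import viewer
cv2.imwrite("pics/k5.png",viewer.read_camera("wrist")["frame"][:,:,::-1])
for x,z,t in ((0,.025,35),(.002,.04,33),(.002,.055,30),(.002,.07,27),(.002,.085,25)): show(*portpose(x,-.16,z,t,-14))
E
```

```text
time_s: 31.8
tool_pos: [0.5762, -0.0234, 0.2162]
tool_rot: [170.6, -33.8, 20.4]
force: [-1.0, -0.2, -1.0]
grip_width: 0.0839
31.8 [ 0.5762 -0.0234  0.2162] [170.62 -33.83  20.39] q [  7.6 -13.7  -5.1 124.8  -8.4  34.2  25.2] F [-1.04 -0.23 -1.  ] M [ 0.01  0.58 -0.  ] w 0.083871970216178
foot in port [ 0.0002 -0.1587 -0.1206] Fport [-1.43 -0.16 -0.21]
tgt [ 0.5686 -0.0251  0.2267] shift [-0.006  0.009 -0.13 ] turn [-0.001  0.    -0.003] ikerr 0.0 q [  7.7 -14.8  -4.8 124.3  -8.4  35.9  25.7]
tgt [ 0.5616 -0.0255  0.2402] shift [ 0.013  0.014 -0.28 ] turn [ 0.005 -0.021 -0.003] ikerr 0.0 q [  8.  -15.3  -5.  122.3  -7.5  40.4  24.8]
tgt [ 0.553  -0.0261  0.2525] shift [ 0.013  0.014 -0.43 ] turn [ 0.013 -0.054 -0.003] ikerr 0.0 q [  8.3 -15.2  -5.4 119.6  -6.5  45.8  23.8]
tgt [ 0.5444 -0.0266  0.2647] shift [ 0.013  0.013 -0.58 ] turn [ 0.021 -0.086 -0.003] ikerr 0.0 q [  8.4 -14.8  -5.6 116.9  -5.6  51.1  22.9]
tgt [ 0.5359 -0.0272  0.277 ] shift [ 0.013  0.013 -0.73 ] turn [ 0.026 -0.108 -0.003] ikerr 0.0 q [  8.5 -14.9  -5.6 115.   -5.1  55.1  22.5]
```

View pics/k5.png

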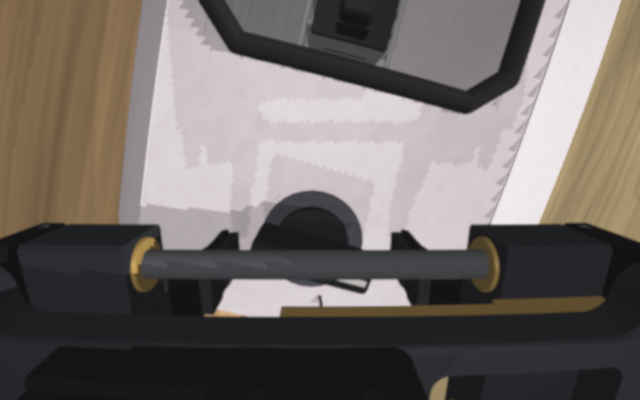

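The wing has sprung back and now lies across the open fingers. I'll withdraw.

```bash
python3 -m pendant '[[0,0,-0.05,0,0,0],[0,0,-0.13,0,0,0],[0.005,0.01,-0.22,0,-0.01,0],[0.013,0.014,-0.31,0.007,-0.028,0],[0.013,0.014,-0.4,0.012,-0.048,0],[0.013,0.014,-0.5,0.017,-0.07,0],[0.013,0.014,-0.6,0.021,-0.089,0],[0.013,0.014,-0.72,0.026,-0.107,0]]' 
python3 st.py
python3 - <<'E'
from goto import *
for tgt in (world(.45,-.10,.33,10,0),world(.44,-.16,.33,8,0)): show(*tgt)
E
```

```text
time_s: 32.85
tool_pos: [0.5361, -0.0275, 0.2772]
tool_rot: [173.7, -24.3, 18.9]
force: [-0.1, 0.1, 0.5]
grip_width: 0.087
32.85 [ 0.5361 -0.0275  0.2772] [173.68 -24.28  18.87] q [  9.  -15.1  -6.  115.2  -5.3  55.1  22.4] F [-0.1   0.09  0.55] M [0.01 0.37 0.02] w 0.08704596034091021
foot in port [-0.0206 -0.1603 -0.0456] Fport [0.24 0.1  0.51]
tgt [ 0.45 -0.1   0.33] shift [-0.739  0.505 -0.863] turn [ 0.007 -0.168  0.192] ikerr 0.0 q [ 14.3 -14.4  -2.8 105.5  -2.7  79.1  11.8]
tgt [ 0.44 -0.16  0.33] shift [-1.003  1.051 -0.922] turn [ 0.011 -0.19   0.192] ikerr 0.0 q [ 16.5 -11.9   1.9 103.3  -2.1  81.   18.6]
```

Moving clear of the cabinet so I can inspect.

```bash
python3 -m pendant '[[0,0.03,-0.15,0,-0.03,0.02],[-0.05,0.08,-0.3,0,-0.06,0.04],[-0.15,0.15,-0.45,0,-0.09,0.07],[-0.3,0.22,-0.57,0,-0.12,0.1],[-0.45,0.3,-0.68,0,-0.14,0.13],[-0.6,0.4,-0.78,0.003,-0.16,0.16],[-0.73,0.5,-0.86,0.007,-0.168,0.19],[-0.73,0.5,-0.86,0.007,-0.168,0.19]]' 
python3 st.py
python3 - <<'E'
from goto import *
from cell import viewer
s=viewer.read_camera("scene")["frame"][:,:,::-1];t=viewer.read_camera("top")["frame"][:,:,::-1]
cv2.imwrite("pics/f_full.png",s)
cv2.imwrite("pics/f_s.png",cv2.resize(s[105:225,260:420],None,fx=5,fy=5,interpolation=cv2.INTER_CUBIC))
cv2.imwrite("pics/f_t.png",cv2.resize(t[130:250,225:385],None,fx=5,fy=5,interpolation=cv2.INTER_CUBIC))
E
```

```text
time_s: 33.85
tool_pos: [0.4508, -0.1007, 0.3298]
tool_rot: [179.9, -10.1, -0.0]
force: [-0.2, 0.7, -0.8]
grip_width: 0.0866
33.85 [ 0.4508 -0.1007  0.3298] [ 1.7993e+02 -1.0100e+01 -2.0000e-02] q [ 14.6 -14.1  -3.1 105.3  -2.7  78.9  11.8] F [-0.24  0.69 -0.8 ] M [ 0.    0.05 -0.02] w 0.0866371822616902
foot in port [-0.0971 -0.2295  0.0594] Fport [-0.62  0.7  -0.54]
```

View pics/f_s.png

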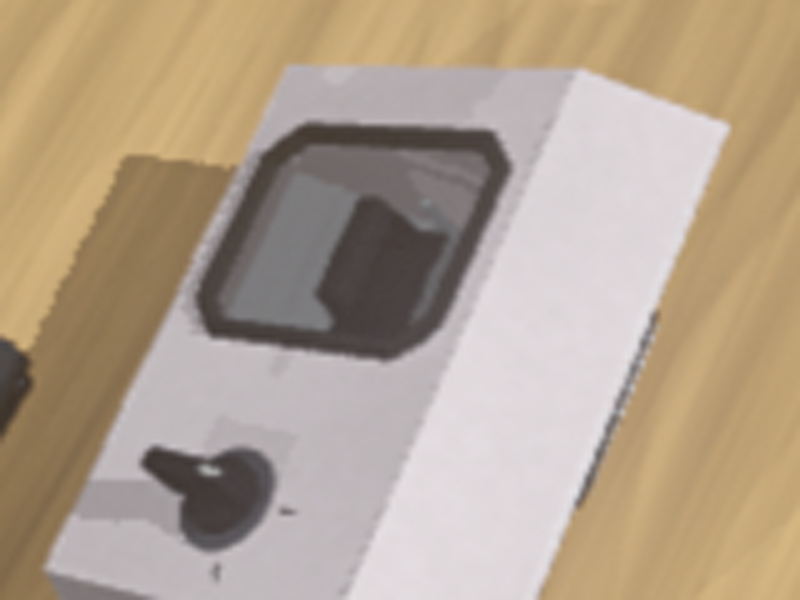

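View pics/f_t.png

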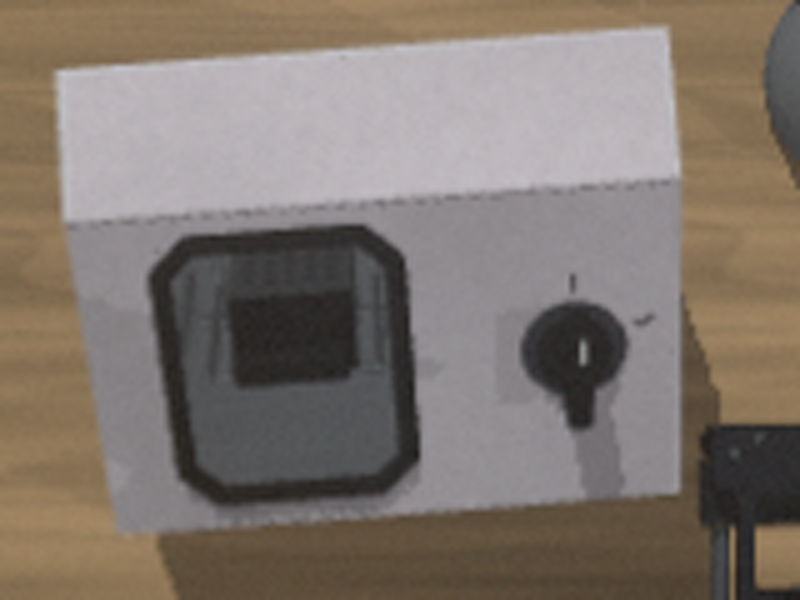

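View pics/f_full.png

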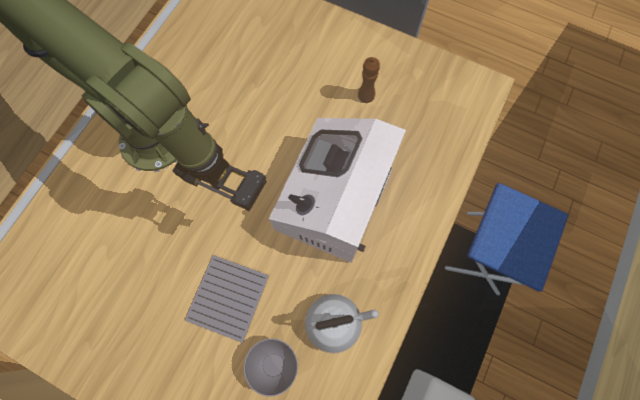

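The key's wing is back at its starting pixels: scene crop (147,455), top crop (580,425). The grater stands inside the port, and the kettle (333,322), bowl (270,367) and mill (369,80) haven't moved. I'll hand it in.

```bash
python3 -c "
from cell import env
print(env.sign_off(), env.get_obs()['time_s'])"
```

```text
the job is handed in; nothing more can be done
the job is handed in; nothing more can be done
```

The grater is standing in the dryer rack, the start key has been turned and has sprung back, and the job was handed in at about 34 s.

**Grater in the port:** The arm's joint 2 limit ruled out a fully slant-aligned entry. The foot went in about 10–14° more upright and I straightened it to the full 35° by about 90 mm depth. No contact force showed in the readings after each move during entry, and the pictures showed clear gaps to the rim.

**Standing on the floor:** I felt the rack floor at about 168 mm below the face. One feeling step went further than it needed to, pressing with about 12 N net. I backed off to about 3 N, moved it about 5 mm towards the rack back and let go. It stayed put with its top about 8 mm below the face. I felt no clear contact with the back before release, so the leaning rests on the pictures.

**Start key:** The gripper turned 76°, past the 74.5° stop, with 0.33 N·m on the wrist against 0.13 from the spring. I held it there about 0.9 s and opened the fingers, and the wing sprang back.

**Last pictures:** They show the key at its starting position, the grater inside the port, the kettle, bowl and mill where they stood, and the robot clear of everything.

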